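# Reload the press shuttle against its datum stops and feed it in

## Task

First clear every finished part (black, white insert on top) off the press's shuttle into the blue bin. Then load every blank from the steel tray, each into a seat of its own on the shuttle: press it flat onto the plate and slide it hard against both the back rail and the red stop of its seat. When all are seated and let go, turn the yellow feed knob clockwise, following it as it travels, until the shuttle is docked at its far end by the press with the blanks still seated; leave the bystanders where they are.

Things in the scene. Friction and masses are not known exactly. Their poses are not given: they have to be found in the camera images.
- bed: Green infeed bed of a hand press, fixed on the bench, long side across the robot's front. Own x points away from the robot, own y left to the green press (from 290 mm along own y, up to 330 mm tall). It reaches 68 mm each way in x from a line, 13 mm nearer the robot than the origin. Origin on the bench, under the middle seat as at the start.
- shuttle (a joint): Aluminium shuttle plate on the bed, 108 x 350 mm, top 44 mm above the bench, with the feed knob, a back rail and three red side stops (10 mm high). Value in m along the bed's y: 0 = loading position, its right-hand hard end; 0.0756 = docked at the press, hard end. Holds against about 10 N of side push; the knob drives it, 13.5 mm per rad.
- feed (a joint): Angle of the yellow feed knob, rad; 0 = start, grows clockwise as seen from above, 5.6 = shuttle docked (hard end). Needs about 0.15 N m. Stays where it is left.
- feed_grip (a point): On the feed knob's vertical axis at grip height, 37 mm above the shuttle's top, 7 mm below the knob's top. A bar grip 42 mm long (own x), 14 mm thick (own y), 30 mm of it above a round disc of 44 mm on a base of 68 mm. It stands on the shuttle's right end and so travels along the bed's +y, 13.5 mm per rad, as it turns. The frame turns with it; at 0 its x is the bed's x.
- seat1 (a point): Left seat: point on the shuttle's top under the centre of a fully home part. Axes: x away from robot, square to the rail; y left along it; z up. Dark back rail face 22 mm to +x; red stop (10 mm thick in y, 34 mm long) face 25 mm to -y; both 10 mm high. Seats 85 mm apart: next stop begins 50 mm to +y. Plate reaches 68 mm to -x.
- seat2 (a point): Middle seat: point on the shuttle's top under the centre of a fully home part. Axes: x away from robot, square to the rail; y left along it; z up. Dark back rail face 22 mm to +x; red stop (10 mm thick in y, 34 mm long) face 25 mm to -y; both 10 mm high. Seats 85 mm apart: next stop begins 50 mm to +y. Plate reaches 68 mm to -x.
- seat3 (a point): Right seat: point on the shuttle's top under the centre of a fully home part. Axes: x away from robot, square to the rail; y left along it; z up. Dark back rail face 22 mm to +x; red stop (10 mm thick in y, 34 mm long) face 25 mm to -y; both 10 mm high. Seats 85 mm apart: next stop begins 50 mm to +y. Plate reaches 68 mm to -x.
- blank1: Blank: black flange (44 mm along its own x, 50 mm along its own y, 12 mm thick) with a centred square boss 26 x 26 mm on it, top 38 mm above the underside, dark flat bore mark. 120 g. In the tray at the start, or absent. Origin: centre of the underside. A half turn makes no difference; seated, a 50 mm long flange face lies on the rail, a 44 mm one on the red stop.
- blank2: Blank: black flange (44 mm along its own x, 50 mm along its own y, 12 mm thick) with a centred square boss 26 x 26 mm on it, top 38 mm above the underside, dark flat bore mark. 120 g. In the tray at the start, or absent. Origin: centre of the underside. A half turn makes no difference; seated, a 50 mm long flange face lies on the rail, a 44 mm one on the red stop.
- blank3: Blank: black flange (44 mm along its own x, 50 mm along its own y, 12 mm thick) with a centred square boss 26 x 26 mm on it, top 38 mm above the underside, dark flat bore mark. 120 g. In the tray at the start, or absent. Origin: centre of the underside. A half turn makes no difference; seated, a 50 mm long flange face lies on the rail, a 44 mm one on the red stop.
- done1: Finished part: like a blank (flange 44 mm along its own x, 50 mm along its own y, 12 mm thick; boss 26 x 26 mm to 38 mm) but with a white round insert, 16 mm across, standing 8 mm out of the boss. 130 g. Left in one of the shuttle's seats, or absent. Origin: centre of the underside.
- done2: Finished part: like a blank (flange 44 mm along its own x, 50 mm along its own y, 12 mm thick; boss 26 x 26 mm to 38 mm) but with a white round insert, 16 mm across, standing 8 mm out of the boss. 130 g. Left in one of the shuttle's seats, or absent. Origin: centre of the underside.
- done3: Finished part: like a blank (flange 44 mm along its own x, 50 mm along its own y, 12 mm thick; boss 26 x 26 mm to 38 mm) but with a white round insert, 16 mm across, standing 8 mm out of the boss. 130 g. Left in one of the shuttle's seats, or absent. Origin: centre of the underside.
- tray: Low stainless tray, fixed, 170 (x) x 300 (y) mm, floor 3 mm thick, walls 14 mm high and 3 mm thick, holding the blanks. Origin at the centre of its underside.
- bin: Blue open bin for finished parts, fixed, 170 (own x) x 260 (own y) x 50 mm high, walls 4 mm, floor 4 mm. Origin at the centre of its underside.
- jar: Bystander: small amber jar with white cap, 34 mm across, 36 mm tall, between tray and bin. Origin under its centre.
- driver: Bystander: red-handled screwdriver, 200 mm, lying on the bench to the right. Origin under its middle.
- oil: Bystander: yellow oil bottle, 56 mm across, 130 mm tall, at the right. Origin under its centre.
- spanner: Bystander: steel spanner, 180 mm, lying on the bench to the left. Origin under its middle.
There are look-alikes about, which are no part of the job. What is shaped like the done2 but green is not meant. What is shaped like the blank3 but brown is not meant.

How it is judged:
On the way, in this order (a step that is already met when the one before it is completed fails the run):
1. the finished parts are in the blue bin while the shuttle is still in its loading position (x of done1 in the frame of bin between -0.08 and 0.08 m and y of done1 in the frame of bin between -0.125 and 0.125 m and z of done1 in the frame of bin between -0.01 and 0.045 m and x of done2 in the frame of bin between -0.08 and 0.08 m and y of done2 in the frame of bin between -0.125 and 0.125 m and z of done2 in the frame of bin between -0.01 and 0.045 m and x of done3 in the frame of bin between -0.08 and 0.08 m and y of done3 in the frame of bin between -0.125 and 0.125 m and z of done3 in the frame of bin between -0.01 and 0.045 m and value of joint shuttle below 0.006 m), for 0.2 s.
2. every blank sits flat in a seat, against rail and side stop, let go, the shuttle still in its loading position (((x of blank1 in the frame of seat1 between -0.0025 and 0.002 m and y of blank1 in the frame of seat1 between -0.002 and 0.0025 m and z of blank1 in the frame of seat1 between -0.002 and 0.002 m and angle between blank1's own z axis and vertical below 0.03 rad and angle between the x axis of blank1 and the x axis of seat1, either way round below 0.03 rad) or (x of blank1 in the frame of seat2 between -0.0025 and 0.002 m and y of blank1 in the frame of seat2 between -0.002 and 0.0025 m and z of blank1 in the frame of seat2 between -0.002 and 0.002 m and angle between blank1's own z axis and vertical below 0.03 rad and angle between the x axis of blank1 and the x axis of seat2, either way round below 0.03 rad) or (x of blank1 in the frame of seat3 between -0.0025 and 0.002 m and y of blank1 in the frame of seat3 between -0.002 and 0.0025 m and z of blank1 in the frame of seat3 between -0.002 and 0.002 m and angle between blank1's own z axis and vertical below 0.03 rad and angle between the x axis of blank1 and the x axis of seat3, either way round below 0.03 rad)) and ((x of blank2 in the frame of seat1 between -0.0025 and 0.002 m and y of blank2 in the frame of seat1 between -0.002 and 0.0025 m and z of blank2 in the frame of seat1 between -0.002 and 0.002 m and angle between blank2's own z axis and vertical below 0.03 rad and angle between the x axis of blank2 and the x axis of seat1, either way round below 0.03 rad) or (x of blank2 in the frame of seat2 between -0.0025 and 0.002 m and y of blank2 in the frame of seat2 between -0.002 and 0.0025 m and z of blank2 in the frame of seat2 between -0.002 and 0.002 m and angle between blank2's own z axis and vertical below 0.03 rad and angle between the x axis of blank2 and the x axis of seat2, either way round below 0.03 rad) or (x of blank2 in the frame of seat3 between -0.0025 and 0.002 m and y of blank2 in the frame of seat3 between -0.002 and 0.0025 m and z of blank2 in the frame of seat3 between -0.002 and 0.002 m and angle between blank2's own z axis and vertical below 0.03 rad and angle between the x axis of blank2 and the x axis of seat3, either way round below 0.03 rad)) and ((x of blank3 in the frame of seat1 between -0.0025 and 0.002 m and y of blank3 in the frame of seat1 between -0.002 and 0.0025 m and z of blank3 in the frame of seat1 between -0.002 and 0.002 m and angle between blank3's own z axis and vertical below 0.03 rad and angle between the x axis of blank3 and the x axis of seat1, either way round below 0.03 rad) or (x of blank3 in the frame of seat2 between -0.0025 and 0.002 m and y of blank3 in the frame of seat2 between -0.002 and 0.0025 m and z of blank3 in the frame of seat2 between -0.002 and 0.002 m and angle between blank3's own z axis and vertical below 0.03 rad and angle between the x axis of blank3 and the x axis of seat2, either way round below 0.03 rad) or (x of blank3 in the frame of seat3 between -0.0025 and 0.002 m and y of blank3 in the frame of seat3 between -0.002 and 0.0025 m and z of blank3 in the frame of seat3 between -0.002 and 0.002 m and angle between blank3's own z axis and vertical below 0.03 rad and angle between the x axis of blank3 and the x axis of seat3, either way round below 0.03 rad)) and value of joint shuttle below 0.006 m and contact force between the fingers and blank1 below 0.2 N and contact force between the fingers and blank2 below 0.2 N and contact force between the fingers and blank3 below 0.2 N), for 0.3 s.
3. the shuttle is docked (value of joint shuttle above 0.072 m), for 0.2 s.
At the end, for the whole second after the job is handed in: Every finished part lies in the blue bin; every blank lies flat (within 2 mm and 0.03 rad) in a seat on the shuttle, its flange within 2.5 mm of the back rail and of the red side stop and square to them within 0.03 rad; the shuttle is docked (0.072 m or more of 0.0756); all at rest (x of done1 in the frame of bin between -0.08 and 0.08 m and y of done1 in the frame of bin between -0.125 and 0.125 m and z of done1 in the frame of bin between -0.01 and 0.045 m and x of done2 in the frame of bin between -0.08 and 0.08 m and y of done2 in the frame of bin between -0.125 and 0.125 m and z of done2 in the frame of bin between -0.01 and 0.045 m and x of done3 in the frame of bin between -0.08 and 0.08 m and y of done3 in the frame of bin between -0.125 and 0.125 m and z of done3 in the frame of bin between -0.01 and 0.045 m and ((x of blank1 in the frame of seat1 between -0.0025 and 0.002 m and y of blank1 in the frame of seat1 between -0.002 and 0.0025 m and z of blank1 in the frame of seat1 between -0.002 and 0.002 m and angle between blank1's own z axis and vertical below 0.03 rad and angle between the x axis of blank1 and the x axis of seat1, either way round below 0.03 rad) or (x of blank1 in the frame of seat2 between -0.0025 and 0.002 m and y of blank1 in the frame of seat2 between -0.002 and 0.0025 m and z of blank1 in the frame of seat2 between -0.002 and 0.002 m and angle between blank1's own z axis and vertical below 0.03 rad and angle between the x axis of blank1 and the x axis of seat2, either way round below 0.03 rad) or (x of blank1 in the frame of seat3 between -0.0025 and 0.002 m and y of blank1 in the frame of seat3 between -0.002 and 0.0025 m and z of blank1 in the frame of seat3 between -0.002 and 0.002 m and angle between blank1's own z axis and vertical below 0.03 rad and angle between the x axis of blank1 and the x axis of seat3, either way round below 0.03 rad)) and ((x of blank2 in the frame of seat1 between -0.0025 and 0.002 m and y of blank2 in the frame of seat1 between -0.002 and 0.0025 m and z of blank2 in the frame of seat1 between -0.002 and 0.002 m and angle between blank2's own z axis and vertical below 0.03 rad and angle between the x axis of blank2 and the x axis of seat1, either way round below 0.03 rad) or (x of blank2 in the frame of seat2 between -0.0025 and 0.002 m and y of blank2 in the frame of seat2 between -0.002 and 0.0025 m and z of blank2 in the frame of seat2 between -0.002 and 0.002 m and angle between blank2's own z axis and vertical below 0.03 rad and angle between the x axis of blank2 and the x axis of seat2, either way round below 0.03 rad) or (x of blank2 in the frame of seat3 between -0.0025 and 0.002 m and y of blank2 in the frame of seat3 between -0.002 and 0.0025 m and z of blank2 in the frame of seat3 between -0.002 and 0.002 m and angle between blank2's own z axis and vertical below 0.03 rad and angle between the x axis of blank2 and the x axis of seat3, either way round below 0.03 rad)) and ((x of blank3 in the frame of seat1 between -0.0025 and 0.002 m and y of blank3 in the frame of seat1 between -0.002 and 0.0025 m and z of blank3 in the frame of seat1 between -0.002 and 0.002 m and angle between blank3's own z axis and vertical below 0.03 rad and angle between the x axis of blank3 and the x axis of seat1, either way round below 0.03 rad) or (x of blank3 in the frame of seat2 between -0.0025 and 0.002 m and y of blank3 in the frame of seat2 between -0.002 and 0.0025 m and z of blank3 in the frame of seat2 between -0.002 and 0.002 m and angle between blank3's own z axis and vertical below 0.03 rad and angle between the x axis of blank3 and the x axis of seat2, either way round below 0.03 rad) or (x of blank3 in the frame of seat3 between -0.0025 and 0.002 m and y of blank3 in the frame of seat3 between -0.002 and 0.0025 m and z of blank3 in the frame of seat3 between -0.002 and 0.002 m and angle between blank3's own z axis and vertical below 0.03 rad and angle between the x axis of blank3 and the x axis of seat3, either way round below 0.03 rad)) and linear speed of each of blank1, blank2, blank3, done1, done2, done3 below 0.02 m/s and value of joint shuttle above 0.072 m); the robot touches nothing.
It fails at once if a bystander is moved by more than 30 mm (distance of any of jar, driver, oil, spanner from where it was at the start of the episode above 0.03 m).
Of blank1, blank2, blank3 only 2 to 3 are there at a start; the rules pass over those that are not, and their reading is None.
Of done1, done2, done3 only 2 to 3 are there at a start; the rules pass over those that are not, and their reading is None.
At some moment in a run one of blank1, blank2, blank3, done1, done2, done3 may be knocked a few centimetres aside while the robot is not near it.
It also fails if it takes over 210 s, if anything falls off the work surface, if the arm or the gripper's body presses on something with over 40 N, if the wrist force passes 120 N, or if a joint passes its speed limit or range.

## Robot

A 6-joint arm with a two-finger parallel gripper is mounted at the origin on the work surface. World frame = base frame: x ahead of the robot, y to its left, z up, the work surface at z = 0. Lengths are in m, angles in rad, forces in N, time in s.
With the tool pointing down it reaches from about 0.375 to 0.975 m from the base axis. Payload 3.8 kg.
Tool frame: the origin (TCP) lies at the very end of the fingers, on their centre line; the grasp point (between the pads) lies 19 mm behind it; y points along the fingers, x is the direction in which the jaws open and shut, and the axes are right-handed (so a half turn about y gives the same grasp; the last joint's range is limited). The gripper opens to 85 mm and grips with 20 to 120 N. Pads are 22 mm wide; open, the fingers measure 114 mm over their backs; the gripper's body (76 mm by 85 mm) begins 54 mm behind the grasp point. The pads swing forward as they close: fully open they stand 13 mm farther back than shut.
Start: joints at [1.159, 0.264, 1.604, -0, 1.274, -0.037], TCP at [0.247, 0.628, 0.192] pointing down, gripper open.
Joint ranges: [-2.63, 2.63], [-0.94, 2.18], [0.31, 2.57], [-1.31, 4.45], [0, 2.66], [-2.55, 2.55]. Speed limits (rad/s): [2.57, 2.57, 3.14, 3.14, 3.14, 3.14].

## Interface

Orientations are given as a rotation vector (axis times angle).
In Python, from plant import telemetry, vision, robot gives the robot as it stands.
- The arm moves only by the shell command python3 -m pendant 'ROWS' [OPENING] [FORCE]. ROWS is JSON, one flat list of numbers, 6 for each row, row after row: the shift along the tool's x, y, z in m, then the turn, a rotation vector about the tool's x, y, z in rad. A call has 1 to 10 rows; each row is the pose to reach, as a shift and turn from the pose commanded when the call began, along the tool's axes at that moment; what a row does not reach only later rows make up. A row lasts 1/12 s, in which the tool goes at most 41.7 mm and 7.16 degrees, less where a joint would pass 70% of its speed; a pose out of reach is approached as far as the arm can. A call with a gripper value outside its range is refused whole. OPENING is the closure in counts, from 0 (fully open) to 255 (shut), set as the call begins (- or left out, the last holds). The fingers move at their own pace and stop on an object; FORCE is the grip in N (left out, the last holds). Time passes only in rows, so rows that repeat a pose let the fingers close. It gives the time, the measured TCP pose, the force and the opening at its end, in the units of the state.
- telemetry.state(): the state, without advancing time (a new reading comes with each control period).
- vision.read_camera(name): name is "side" or "top" or "wrist"; returns a dict with "frame" (480x640x3 uint8, red, green, blue), "camera_matrix" (3x3 intrinsics, pixels), "k1" (the pictures are not rectified: a ray, as slopes to the right and down, at radius r is drawn at 1 + k1 r^2 times it, then the intrinsics apply), "R" (3x3) and "t" (3): a world point X has camera coordinates R X + t; the wrist camera has in their place "tool_from_camera" (4x4, takes a point from camera to tool coordinates, whose origin is the TCP and whose axes are the tool frame's). Camera axes: x right, y down, z forward; pixel columns grow to the right and rows downward; lengths in m; the calibration is good to about 2 mm. A picture is of the moment at which its call begins: read the wrist's pose just before it. There is no depth.
- robot.finish_job(): hands the job in, once; it reports no verdict.
The state is a dict: "t": time; "joints": joint angles; "qd": joint speeds; "joint_efforts": joint torques, N m; "eef_pos": TCP position; "orientation": TCP orientation; "wrist_force": force on the tool from outside, world axes, zero at the start; "ft_torque": the same for the moment, N m; "grip_width": finger opening in m.
Only numpy, scipy, OpenCV 4.12 (cv2) and the standard library are available. Lean on these libraries where they do the work, as an engineer would, in place of code of your own. Each camera call takes 0.05 s, during which the arm holds its last target. There are 200 camera calls.

## Working session

There is one attempt and no reset: what is moved stays moved. The work goes in short steps, Python scripts to look and compute and a shell command to move; the robot and the scene stay as the last step left them, time stands still between calls to the robot, and variables do not carry over. Pictures are saved under pics/ and viewed, about 12 in all and at most 16, crops included, and the job is handed in when it is done.

```bash
ls; mkdir -p pics; python3 - <<'E'
from plant import telemetry, vision
import cv2,json
print(telemetry.state())
for n in("top","side","wrist"):
    c=vision.read_camera(n); cv2.imwrite(f"pics/{n}0.png",c["frame"][:,:,::-1])
    print(n,{k:(v.round(4).tolist() if hasattr(v,'round') and k!='k1' else v) for k,v in c.items() if k!="frame"})
E
```

```text
pics
{'t': 0.0, 'joints': array([ 1.15914369e+00,  2.64742723e-01,  1.60541279e+00, -4.14105485e-05,
        1.27368254e+00, -3.68787529e-02]), 'qd': array([ 0.00083295, -0.00059637,  0.00073718, -0.00095951,  0.0014931 ,
        0.00076691]), 'joint_efforts': array([-1.93961954e-03, -5.15110695e+01, -3.67311358e+01, -1.33119090e-05,
        1.30011037e-02, -5.63661928e-06]), 'eef_pos': array([0.24676089, 0.62738322, 0.1906482 ]), 'orientation': array([-1.36476409, -0.92747678,  0.93057904]), 'wrist_force': array([-0.07506235,  0.11292933, -0.71490578]), 'ft_torque': array([ 0.00498387, -0.01143084, -0.05284605]), 'grip_width': 0.08549353697896779}
top {'camera_matrix': [[597.5242, 0.0, 311.0161], [0.0, 597.5242, 228.5178], [0.0, 0.0, 1.0]], 'k1': -0.08518342330564695, 'R': [[-0.0236, -0.9996, 0.0162], [-0.9916, 0.0213, -0.1273], [0.1269, -0.019, -0.9917]], 't': [-0.0535, 0.4815, 1.8903]}
side {'camera_matrix': [[557.3009, 0.0, 324.4789], [0.0, 557.3009, 231.5798], [0.0, 0.0, 1.0]], 'k1': -0.1315015613667384, 'R': [[0.9952, -0.0967, 0.0121], [-0.0479, -0.5938, -0.8032], [0.0848, 0.7988, -0.5956]], 't': [-0.4891, 0.0657, 1.4176]}
wrist {'camera_matrix': [[362.6954, 0.0, 317.7537], [0.0, 362.6954, 237.2304], [0.0, 0.0, 1.0]], 'k1': -0.03581123082271853, 'tool_from_camera': [[1.0, -0.0004, -0.0003, 0.001], [0.0002, -0.3249, 0.9457, -0.1817], [-0.0004, -0.9457, -0.3249, 0.0837], [0.0, 0.0, 0.0, 1.0]]}
```

View pics/top0.png

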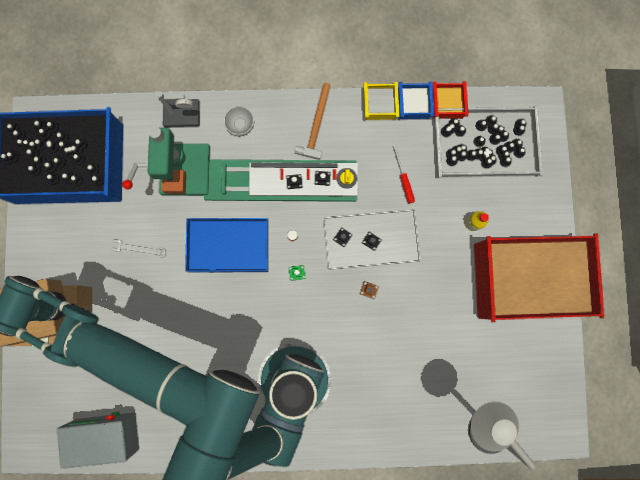

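View pics/side0.png

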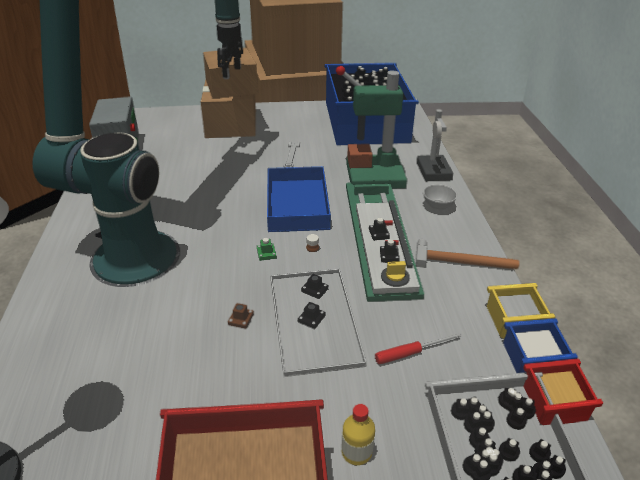

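```bash
cat > h.py <<'E'
import numpy as np, cv2
from scipy.spatial.transform import Rotation as Ro
from plant import telemetry, vision
def cam(name):
    s=telemetry.state(); c=vision.read_camera(name)
    if name=="wrist":
        T=np.eye(4); T[:3,:3]=Ro.from_rotvec(s["orientation"]).as_matrix(); T[:3,3]=s["eef_pos"]
        M=T@c["tool_from_camera"]; c["Rw"],c["o"]=M[:3,:3],M[:3,3]
    else:
        c["Rw"]=np.array(c["R"]).T; c["o"]=-c["Rw"]@np.array(c["t"])
    c["bgr"]=np.ascontiguousarray(c["frame"][:,:,::-1]); c["hsv"]=cv2.cvtColor(c["bgr"],cv2.COLOR_BGR2HSV)
    return c
def rays(c,px):
    px=np.array(px,float).reshape(-1,1,2)
    d=cv2.undistortPoints(px,np.array(c["camera_matrix"]),np.array([c["k1"],0,0,0.]))[:,0]
    return np.c_[d,np.ones(len(d))]@c["Rw"].T
def onz(c,px,z):
    d=rays(c,px); return c["o"]+d*((z-c["o"][2])/d[:,2])[:,None]
def proj(c,X):
    R=c["Rw"].T; return cv2.projectPoints(np.array(X,float).reshape(-1,1,3),cv2.Rodrigues(R)[0],-R@c["o"],np.array(c["camera_matrix"]),np.array([c["k1"],0,0,0.]))[0][:,0]
def mask(c,lo,hi): return cv2.inRange(c["hsv"],np.array(lo),np.array(hi))
def blobs(m,amin,roi=None):
    out=[]
    for k in cv2.findContours(m,cv2.RETR_EXTERNAL,cv2.CHAIN_APPROX_NONE)[0]:
        a=cv2.contourArea(k)
        if a<amin: continue
        M=cv2.moments(k); p=(M["m10"]/a,M["m01"]/a)
        if roi is None or (roi[0]<p[0]<roi[2] and roi[1]<p[1]<roi[3]): out.append((p,a,k))
    return sorted(out,key=lambda t:t[0][0])
def pose():
    s=telemetry.state(); R=Ro.from_rotvec(s["orientation"]).as_matrix(); return s,R
def go(p,yaw):
    """tool pointing down at p, jaw axis (tool x) at world yaw (mod pi): print shift/turn in tool axes"""
    s,R=pose(); x=R[:,0]; y0=np.arctan2(x[1],x[0]); d=(yaw-y0+np.pi/2)%np.pi-np.pi/2
    xa=np.array([np.cos(y0+d),np.sin(y0+d),0]); G=np.c_[xa,[0,0,-1],np.cross(xa,[0,0,-1])]
    sh=R.T@(np.array(p)-s["eef_pos"]); rv=Ro.from_matrix(R.T@G).as_rotvec()
    print("shift",sh.round(4).tolist(),"turn",rv.round(4).tolist(),"(other turn y %.3f)"%(rv[1]-np.sign(rv[1])*np.pi),"j6",s["joints"][5].round(3))
def where():
    s,R=pose(); print("t",round(s["t"],2),"p",s["eef_pos"].round(4),"x",R[:,0].round(3),"y",R[:,1].round(3),"z",R[:,2].round(3),"F",s["wrist_force"].round(1),"w",round(s["grip_width"],4),"j",s["joints"].round(2))
E
python3 - <<'E'
from h import *
where()
c=cam("top")
def show(n,px,z): print(n,np.round(px,1).tolist(),onz(c,px,z).round(4)[:,:2].tolist())
red=mask(c,(0,150,90),(6,255,255))|mask(c,(174,150,90),(180,255,255))
show("stops",[b[0] for b in blobs(red,4,(270,160,345,185))],.054)
show("knob",[b[0] for b in blobs(mask(c,(20,120,120),(35,255,255)),30,(335,160,360,190))],.08)
blk=mask(c,(0,0,0),(180,255,60))
for b in blobs(blk,30,(320,200,420,270)): show("blank %d"%b[1],[b[0]],.02)
for b in blobs(blk,30,(255,165,335,195)): show("done %d"%b[1],[b[0]],.06)
for b in blobs(mask(c,(100,120,60),(125,255,255)),500,(180,200,280,290)):
    show("bin",cv2.boxPoints(cv2.minAreaRect(b[2])),.05)
for b in blobs(mask(c,(70,60,50),(90,255,255)),1500,(140,150,370,210)):
    show("bed %d"%b[1],cv2.boxPoints(cv2.minAreaRect(b[2])),.04)
E
```

```text
t 0.15 p [0.2469 0.6275 0.1909] x [ 0.366  0.931 -0.002] y [-0.001 -0.002 -1.   ] z [-0.931  0.366  0.   ] F [ 0.1  0.1 -0.2] w 0.0856 j [ 1.16  0.26  1.61  0.    1.27 -0.04]
stops [[281.5, 173.5], [307.5, 173.5], [334.0, 173.7]] [[0.6577, 0.0268], [0.6559, -0.0568], [0.6535, -0.1421]]
knob [[346.5, 176.8]] [[0.6369, -0.1801]]
blank 128 [[342.3, 236.7]] [[0.4528, -0.165]]
blank 132 [[371.1, 240.8]] [[0.4375, -0.2579]]
done 89 [[294.0, 182.4]] [[0.6265, -0.013]]
done 130 [[321.9, 177.9]] [[0.6394, -0.1026]]
bin [[185.0, 218.0], [267.0, 218.0], [267.0, 271.0], [185.0, 271.0]] [[0.5203, 0.3374], [0.5146, 0.0755], [0.3457, 0.078], [0.3512, 0.3371]]
bed 4354 [[142.5, 191.8000030517578], [150.3000030517578, 125.0999984741211], [361.70001220703125, 149.60000610351562], [354.0, 216.39999389648438]] [[0.6104, 0.478], [0.8334, 0.4563], [0.7353, -0.2361], [0.5152, -0.2032]]
```

```bash
python3 -c "
from h import *
go([0.60,-0.04,0.30],np.pi/2-.025)"
```

```text
shift [-0.4922, -0.1082, -0.573] turn [-0.0003, -0.3498, -0.0014] (other turn y 2.792) j6 -0.037
```

```bash
python3 -m pendant '[-0.25,-0.06,-0.29,0,-0.17,0, -0.25,-0.06,-0.29,0,-0.17,0, -0.25,-0.06,-0.29,0,-0.17,0, -0.25,-0.06,-0.29,0,-0.17,0, -0.25,-0.06,-0.29,0,-0.17,0, -0.492,-0.108,-0.573,0,-0.35,0, -0.492,-0.108,-0.573,0,-0.35,0, -0.492,-0.108,-0.573,0,-0.35,0, -0.492,-0.108,-0.573,0,-0.35,0, -0.492,-0.108,-0.573,0,-0.35,0]'; python3 -c "
from h import *
where()
go([0.60,-0.04,0.30],np.pi/2-.025)"
```

```text
t: 1.03
eef_pos: [0.4389, 0.264, 0.2527]
orientation: [-1.221, -1.191, 1.191]
wrist_force: [0.8, -0.2, -0.3]
grip_width: 0.0857
t 1.03 p [0.4389 0.264  0.2527] x [0.024 1.    0.   ] y [ 0.  0. -1.] z [-1.     0.024 -0.   ] F [ 0.8 -0.2 -0.3] w 0.0857 j [ 0.49 -0.08  1.87 -0.    1.35 -1.05]
shift [-0.2999, -0.0473, -0.1685] turn [0.0003, 0.0005, 0.0001] (other turn y -3.141) j6 -1.053
```

```bash
python3 -m pendant '[-0.3,-0.047,-0.168,0,0,0,-0.3,-0.047,-0.168,0,0,0,-0.3,-0.047,-0.168,0,0,0,-0.3,-0.047,-0.168,0,0,0,-0.3,-0.047,-0.168,0,0,0,-0.3,-0.047,-0.168,0,0,0,-0.3,-0.047,-0.168,0,0,0,-0.3,-0.047,-0.168,0,0,0,-0.3,-0.047,-0.168,0,0,0,-0.3,-0.047,-0.168,0,0,0]'; python3 -c "
from h import *
where()
c=cam('wrist');cv2.imwrite('pics/w1.png',c['bgr'])"
```

```text
t: 1.87
eef_pos: [0.6003, -0.0417, 0.2993]
orientation: [-1.224, -1.187, 1.188]
wrist_force: [0.5, -0.2, -0.7]
grip_width: 0.085
t 1.87 p [ 0.6003 -0.0417  0.2993] x [ 0.029  1.    -0.001] y [ 0.    -0.001 -1.   ] z [-1.     0.029 -0.   ] F [ 0.5 -0.2 -0.7] w 0.085 j [-0.11  0.08  1.62 -0.    1.44 -1.65]
```

View pics/w1.png

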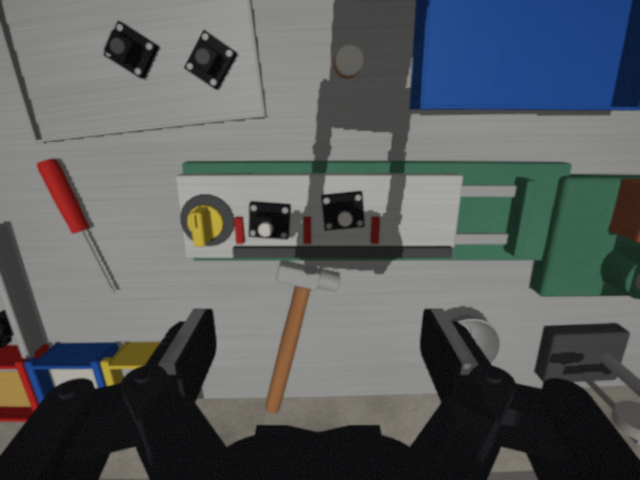

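```bash
cat > m.py <<'E'
from h import *
def rail(c,z=.044,x0=240,x1=450,r0=235,r1=265):
    g=cv2.cvtColor(c["bgr"],cv2.COLOR_BGR2GRAY).astype(float); pts=[]
    for u in range(x0,x1,3):
        col=g[r0:r1,u]; i=np.argmin(np.diff(col)); pts.append((u,r0+i+.5))
    pts=np.array(pts); k=np.polyfit(pts[:,0],pts[:,1],1); res=pts[:,1]-np.polyval(k,pts[:,0]); ok=abs(res-np.median(res))<1.5
    W=onz(c,pts[ok],z)[:,:2]; q=np.polyfit(W[:,1],W[:,0],1); return q,ok.mean(),np.std(W[:,0]-np.polyval(q,W[:,1]))
def flange(c,roi,z,amin=300,thr=75):
    m=mask(c,(0,0,0),(180,255,thr)); out=[]
    for b in blobs(m,amin,roi):
        W=onz(c,b[2].reshape(-1,2),z)[:,:2].astype(np.float32); r=cv2.minAreaRect(W*1000); bx=cv2.boxPoints(r)
        e=bx[1]-bx[0]; f=bx[2]-bx[1]; L=e if np.linalg.norm(e)>np.linalg.norm(f) else f
        out.append((np.array(r[0])/1000,np.linalg.norm(e),np.linalg.norm(f),np.arctan2(L[1],L[0])))
        print("flange px",np.round(b[0],1),"ctr",np.round(out[-1][0],4),"size %.1f %.1f"%out[-1][1:3],"long-axis yaw %.3f (mod pi/2 %.3f)"%(out[-1][3],(out[-1][3]+np.pi/4)%(np.pi/2)-np.pi/4))
    return out
E
python3 - <<'E'
from m import *
c=cam("wrist")
q,o,s=rail(c); print("rail x=%.4f*y+%.4f"%tuple(q),"inl",o,"std",s)
red=mask(c,(0,120,70),(8,255,255))|mask(c,(172,120,70),(180,255,255))
for b in blobs(red,60,(225,210,390,250)):
    x,y,w,h=cv2.boundingRect(b[2]); print("stop",x,y,w,h, onz(c,[(x+w-.5,y+h/2)],.044).round(4)[0,:2],onz(c,[(x+w-.5,y+h/2)],.054).round(4)[0,:2])
flange(c,(240,180,370,245),.056); flange(c,(90,0,250,100),.015)
for z,r in((.09,(240,180,370,245)),):
    for b in blobs(mask(c,(0,0,140),(180,40,255)),60,r): print("white",b[0],b[1],onz(c,[b[0]],z).round(4))
for b in blobs(mask(c,(20,120,100),(35,255,255)),100,(170,180,240,260)): print("knob",b[0],onz(c,[b[0]],.08).round(4),cv2.minAreaRect(b[2]))
# bin rim corners / jar
for b in blobs(mask(c,(100,120,50),(125,255,255)),2000,(400,0,640,130)): print("bin bbox",cv2.boundingRect(b[2]))
E
```

```text
rail x=0.0283*y+0.6795 inl 0.9714285714285714 std 0.00016404821784859496
stop 231 219 11 26 [ 0.656 -0.137] [ 0.6528 -0.1347]
stop 301 220 8 25 [ 0.6591 -0.0521] [ 0.6558 -0.0517]
stop 369 221 8 24 [0.6622 0.0342] [0.6588 0.0325]
flange px [269.3 219.2] ctr [ 0.6396 -0.1011] size 44.1 50.5 long-axis yaw 1.463 (mod pi/2 -0.108)
flange px [339.5 212.8] ctr [ 0.6304 -0.0121] size 51.7 47.1 long-axis yaw -1.506 (mod pi/2 0.065)
flange px [128.6  51.1] ctr [ 0.4386 -0.2566] size 43.3 56.1 long-axis yaw 0.972 (mod pi/2 -0.599)
flange px [209.2  62. ] ctr [ 0.4539 -0.1633] size 48.3 46.1 long-axis yaw -0.619 (mod pi/2 -0.619)
white (262.16738816738814, 230.9062049062049) 115.5 [[ 0.6406 -0.1028  0.09  ]]
white (360.73052138254246, 189.85014645577036) 1422.5 [[0.5967 0.0083 0.09  ]]
knob (201.1188331188331, 225.13256113256114) [[ 0.6347 -0.1749  0.08  ]] ((203.04461669921875, 225.0430908203125), (39.38370895385742, 34.779701232910156), 70.55996704101562)
bin bbox (408, 0, 232, 112)
```

```bash
python3 -c "
from h import *
go([0.640,-0.102,0.13],1.463)
go([0.640,-0.102,0.060],1.463)"
```

```text
shift [-0.0629, 0.1687, -0.0432] turn [-0.0013, 0.0816, 0.0009] (other turn y -3.060) j6 -1.65
shift [-0.063, 0.2387, -0.0433] turn [-0.0013, 0.0816, 0.0009] (other turn y -3.060) j6 -1.65
```

```bash
python3 -m pendant '[-0.063,0.168,-0.043,0,0.08,0,-0.063,0.168,-0.043,0,0.08,0,-0.063,0.168,-0.043,0,0.08,0,-0.063,0.168,-0.043,0,0.08,0,-0.063,0.168,-0.043,0,0.08,0,-0.063,0.2,-0.043,0,0.08,0,-0.063,0.22,-0.043,0,0.08,0,-0.063,0.238,-0.043,0,0.08,0,-0.063,0.238,-0.043,0,0.08,0,-0.063,0.238,-0.043,0,0.08,0]' 100 40; python3 -m pendant '[0,0,0,0,0,0,0,0,0,0,0,0,0,0,0,0,0,0,0,0,0,0,0,0,0,0,0,0,0,0]' 255 40;  python3 -c "
from h import *
where()
go([0.55,0,0.18],np.pi/2)
go([0.435,0.165,0.18],np.pi/2)
go([0.435,0.165,0.03],np.pi/2)"
```

```text
t: 2.8
eef_pos: [0.6386, -0.1001, 0.06]
orientation: [-1.253, -1.131, 1.134]
wrist_force: [-0.0, 0.1, 1.5]
grip_width: 0.0521
t: 3.22
eef_pos: [0.6412, -0.1024, 0.0625]
orientation: [-1.258, -1.133, 1.131]
wrist_force: [-0.1, 0.1, 0.2]
grip_width: 0.0003
t 3.22 p [ 0.6412 -0.1024  0.0625] x [ 0.105  0.995 -0.   ] y [ 0.002 -0.    -1.   ] z [-0.995  0.105 -0.002] F [-0.1  0.1  0.2] w 0.0003 j [-0.2   0.32  1.78  0.    1.04 -1.66]
shift [0.0923, -0.1177, 0.1012] turn [0.0018, -0.1049, -0.0002] (other turn y 3.037) j6 -1.663
shift [0.2443, -0.1179, 0.2328] turn [0.0018, -0.1049, -0.0002] (other turn y 3.037) j6 -1.663
shift [0.2443, 0.0321, 0.2331] turn [0.0018, -0.1049, -0.0002] (other turn y 3.037) j6 -1.663
```

```bash
python3 -c "
from h import *
c=cam('wrist');cv2.imwrite('pics/w2.png',c['bgr']);where()"
```

```text
t 3.27 p [ 0.6409 -0.1024  0.0622] x [ 0.105  0.994 -0.   ] y [ 0.001 -0.    -1.   ] z [-0.994  0.105 -0.001] F [-0.6 -0.  -0.3] w 0.0 j [-0.2   0.32  1.78  0.    1.04 -1.66]
```

View pics/w2.png

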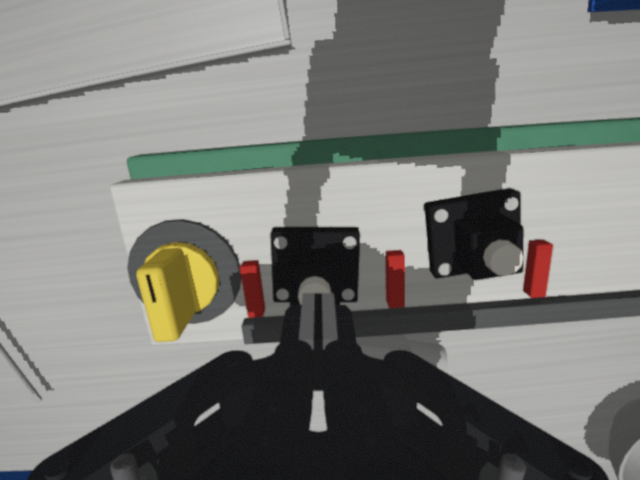

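```bash
python3 - <<'E'
from m import *
c=cam("wrist")
flange(c,(250,180,540,300),.056,300)
for b in blobs(mask(c,(0,0,90),(180,60,215)),100,(270,220,540,300)): print("insert?",np.round(b[0],1),b[1],onz(c,[b[0]],.090).round(4)[0])
print("tcp px",proj(c,[telemetry.state()["eef_pos"]]))
for p in [(271,227),(359,227)]: print(p,onz(c,[p],.056).round(4)[0])
E
```

```text
flange px [470.6 231.4] ctr [ 0.6321 -0.0135] size 52.4 51.1 long-axis yaw -1.490 (mod pi/2 0.081)
insert? [312.9 287.5] 398.5 [ 0.6352 -0.1032  0.09  ]
insert? [349.7 242. ] 105.0 [ 0.6143 -0.0843  0.09  ]
tcp px [[316.12198262 272.98761221]]
(271, 227) [ 0.6137 -0.1242  0.056 ]
(359, 227) [ 0.6187 -0.0767  0.056 ]
```

```bash
python3 - <<'E'
from m import *
c=cam("wrist"); p=telemetry.state()["eef_pos"]
for dz in (0,.01,.02,.03,.04,.05): print(dz,proj(c,[p+[0,0,dz]])[0].round(1))
cv2.imwrite("pics/w2c.png",cv2.resize(c["bgr"][200:400,220:420],(800,800),interpolation=cv2.INTER_CUBIC)[:600])
E
```

```text
0 [316.2 273.1]
0.01 [316.1 281.1]
0.02 [316. 290.]
0.03 [315.9 299.8]
0.04 [315.8 310.7]
0.05 [315.7 323. ]
```

View pics/w2c.png

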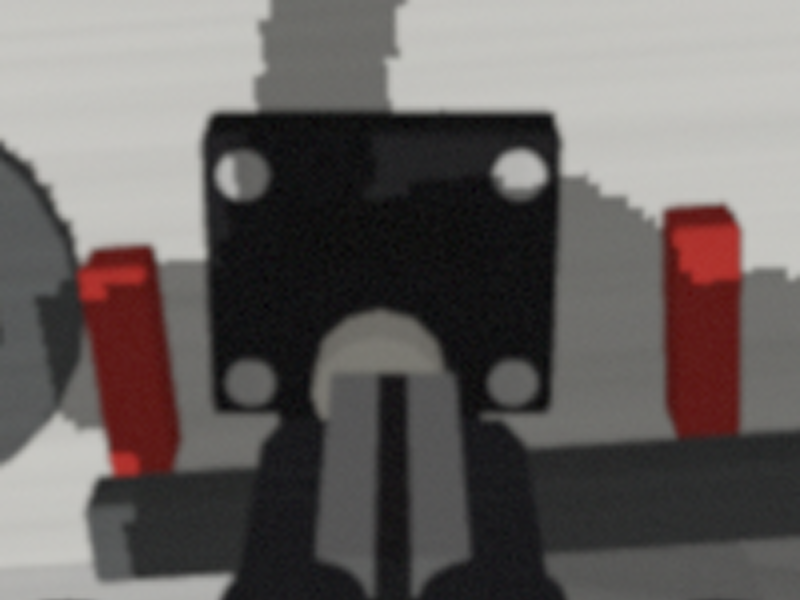

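```bash
python3 - <<'E'
from m import *
c=cam("side"); p=telemetry.state()["eef_pos"]
print(proj(c,[p,p+[0,0,.03],[.6353,-.1032,.09]]).round(1))
cv2.imwrite("pics/s2c.png",cv2.resize(c["bgr"][160:310,300:500],(800,600),interpolation=cv2.INTER_CUBIC))
E
```

```text
[[389.8 250.6]
 [390.8 240.9]
 [388.7 241.7]]
```

View pics/s2c.png

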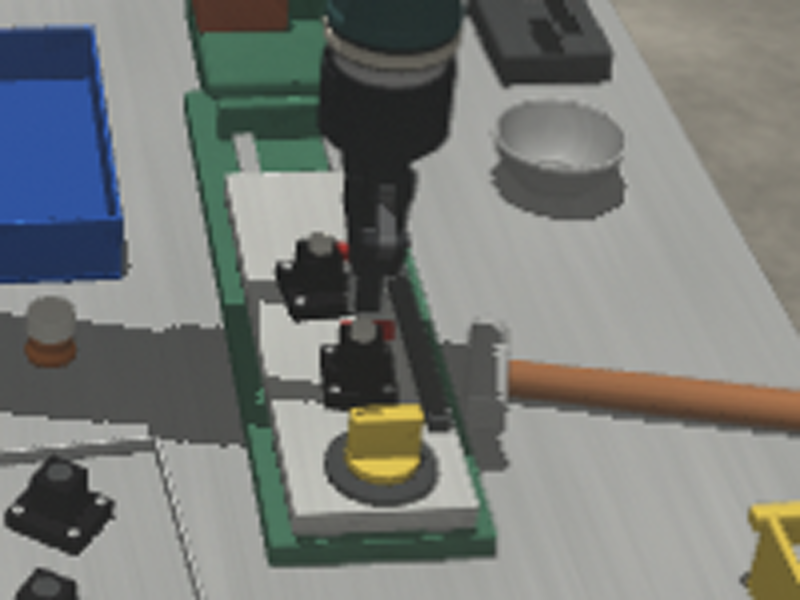

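```bash
python3 -m pendant '[0,-0.05,0,0,0,0,0,-0.05,0,0,0,0,0.036,-0.05,0.06,0,0,0,0.036,-0.05,0.06,0,0,0,0.036,-0.05,0.06,0,0,0,0.036,-0.03,0.06,0,0,0,0.036,-0.01,0.06,0,0,0,0.036,0.01,0.06,0,0,0,0.036,0.01,0.06,0,0,0]'; python3 -m pendant '[0,0.003,0,0,0,0,0,0.006,0,0,0,0,0,0.006,0,0,0,0]'; python3 -m pendant '[0,0.003,0,0,0,0,0,0.004,0,0,0,0,0,0.004,0,0,0,0]';python3 - <<'E'
from m import *
where()
c=cam("side"); p=telemetry.state()["eef_pos"]
print(proj(c,[p,p+[0,0,.03]]).round(1))
cv2.imwrite("pics/s3c.png",cv2.resize(c["bgr"][160:310,300:500],(800,600),interpolation=cv2.INTER_CUBIC))
E
```

```text
t: 4.17
eef_pos: [0.5815, -0.0599, 0.0474]
orientation: [-1.252, -1.127, 1.134]
wrist_force: [-1.6, 0.9, -0.8]
grip_width: -0.0001
t: 4.42
eef_pos: [0.5856, -0.0605, 0.0462]
orientation: [-1.258, -1.133, 1.131]
wrist_force: [0.5, 0.3, 0.4]
grip_width: -0.0004
t: 4.67
eef_pos: [0.5848, -0.0603, 0.0417]
orientation: [-1.257, -1.132, 1.131]
wrist_force: [0.4, 1.1, -0.3]
grip_width: 0.0
t 4.67 p [ 0.5848 -0.0603  0.0417] x [ 0.105  0.995 -0.   ] y [ 0.001 -0.    -1.   ] z [-0.995  0.105 -0.001] F [ 0.4  1.1 -0.3] w 0.0 j [-0.15  0.24  1.93 -0.    0.97 -1.61]
[[364.1 247.5]
 [364.8 238. ]]
```

View pics/s3c.png

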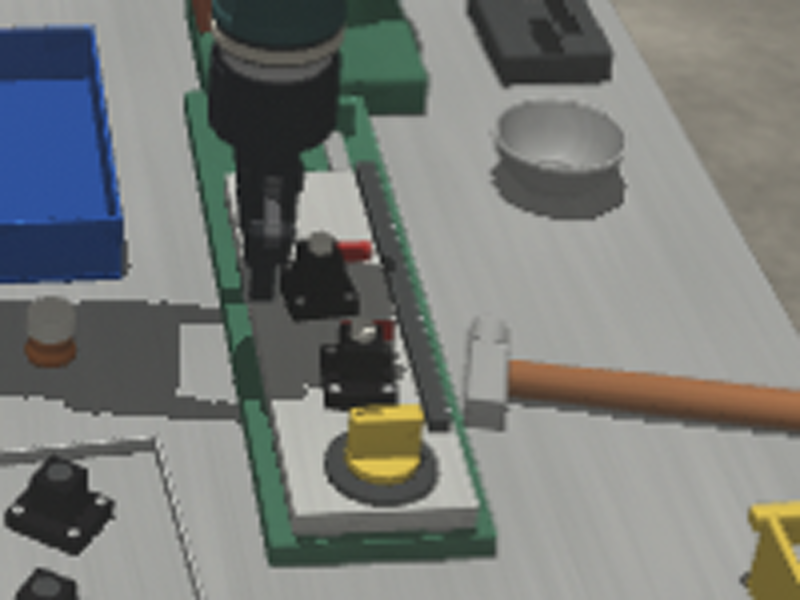

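```bash
python3 -m pendant '[0.003,-0.01,-0.017,0,0,0,0.003,0,-0.017,0,0,0,0.003,0.01,-0.017,0,0,0,0.003,0.01,-0.017,0,0,0]'; for i in 1 2 3; do python3 -m pendant '[0,0.004,0,0,0,0,0,0.004,0,0,0,0,0,0.004,0,0,0,0]'; done | grep -E "eef|force"
```

```text
t: 5.05
eef_pos: [0.599, -0.0587, 0.0282]
orientation: [-1.253, -1.128, 1.134]
wrist_force: [-0.3, 0.4, -0.2]
grip_width: -0.0
eef_pos: [0.6006, -0.0589, 0.0264]
wrist_force: [-0.2, 0.1, 0.1]
eef_pos: [0.6015, -0.059, 0.0232]
wrist_force: [0.8, -0.3, 0.2]
eef_pos: [0.6015, -0.059, 0.0191]
wrist_force: [0.4, 0.6, 0.4]
```

```bash
for i in 1 2 3 4 5; do python3 -m pendant '[0,0.0015,0,0,0,0,0,0.0015,0,0,0,0]'; done | grep -E "eef|force"
```

```text
eef_pos: [0.6017, -0.059, 0.0177]
wrist_force: [0.4, -0.0, -0.5]
eef_pos: [0.6016, -0.059, 0.0161]
wrist_force: [-0.2, -0.1, 0.4]
eef_pos: [0.6016, -0.059, 0.0146]
wrist_force: [-0.8, 0.6, -0.5]
eef_pos: [0.6015, -0.059, 0.0131]
wrist_force: [0.1, -0.4, -0.1]
eef_pos: [0.6016, -0.0589, 0.0116]
wrist_force: [-0.3, 0.1, -0.6]
```

```bash
for i in 1 2 3; do python3 -m pendant '[0,0.0015,0,0,0,0,0,0.0015,0,0,0,0]'; done | grep -E "eef|force"; python3 - <<'E'
from m import *
c=cam("wrist"); p=telemetry.state()["eef_pos"]
print(proj(c,[p,p+[0,0,.03]]).round(1))
cv2.imwrite("pics/w3.png",c["bgr"])
E
```

```text
eef_pos: [0.6016, -0.059, 0.0101]
wrist_force: [0.3, 0.8, -0.7]
eef_pos: [0.6016, -0.059, 0.0086]
wrist_force: [0.9, 0.7, -0.1]
eef_pos: [0.6016, -0.059, 0.0071]
wrist_force: [-0.8, -0.3, 0.5]
[[316.2 273.6]
 [315.9 300.3]]
```

View pics/w3.png

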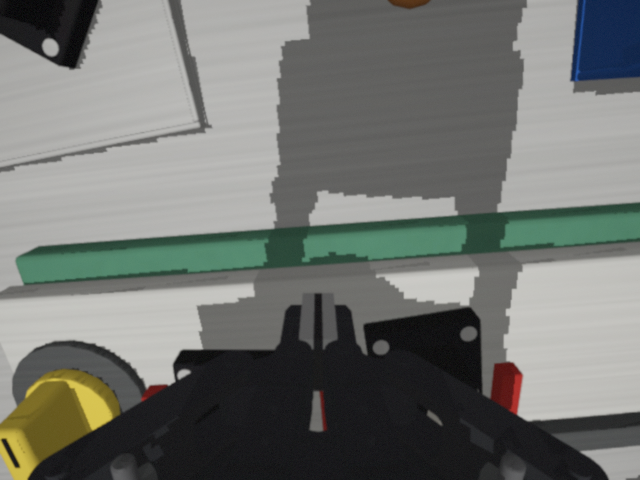

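```bash
for i in 1 2 3 4; do python3 -m pendant '[0,0.001,0,0,0,0,0,0.001,0,0,0,0]'; done | grep -E "eef|force"
```

```text
eef_pos: [0.6017, -0.059, 0.0062]
wrist_force: [-0.2, 0.2, 1.1]
eef_pos: [0.6016, -0.0589, 0.0051]
wrist_force: [0.1, -0.1, 0.3]
eef_pos: [0.602, -0.059, 0.0048]
wrist_force: [-1.7, 0.2, 3.3]
eef_pos: [0.602, -0.059, 0.0047]
wrist_force: [-4.0, 0.6, 8.8]
```

```bash
python3 -m pendant '[0,-0.04,0,0,0,0,0,-0.08,0,0,0,0,-0.04,-0.08,-0.041,0,0,0,-0.04,-0.08,-0.041,0,0,0,-0.04,-0.08,-0.041,0,0,0,-0.04,-0.05,-0.041,0,0,0,-0.04,-0.02,-0.041,0,0,0,-0.04,-0.016,-0.041,0,0,0,-0.04,-0.016,-0.041,0,0,0]' 100 40; python3 -m pendant '[0,0,0,0,0,0,0,0,0,0,0,0,0,0,0,0,0,0,0,0,0,0,0,0,0,0,0,0,0,0]' 255 40;  python3 -c "
from h import *
where()
go([0.435,0.165,0.15],np.pi/2)
go([0.435,0.165,0.0],np.pi/2)"
```

```text
t: 8.6
eef_pos: [0.6348, -0.102, 0.016]
orientation: [-1.251, -1.127, 1.134]
wrist_force: [-0.3, 0.3, -0.9]
grip_width: 0.052
t: 9.02
eef_pos: [0.6398, -0.1031, 0.0213]
orientation: [-1.259, -1.134, 1.13]
wrist_force: [-0.3, 0.6, 4.2]
grip_width: 0.0252
t 9.02 p [ 0.6398 -0.1031  0.0213] x [ 0.105  0.995 -0.   ] y [ 0.003 -0.    -1.   ] z [-0.995  0.105 -0.003] F [-0.3  0.6  4.2] w 0.0252 j [-0.2   0.36  1.81  0.    0.96 -1.66]
shift [0.2452, -0.1295, 0.2313] turn [0.003, -0.1048, -0.0003] (other turn y 3.037) j6 -1.665
shift [0.2453, 0.0205, 0.2318] turn [0.003, -0.1048, -0.0003] (other turn y 3.037) j6 -1.665
```

```bash
python3 -m pendant '[0,-0.04,0,0,0,0,0,-0.08,0,0,0,0,0.04,-0.1,0.04,0,0,0,0.245,-0.11,0.231,0,-0.105,0,0.245,-0.11,0.231,0,-0.105,0,0.245,-0.11,0.231,0,-0.105,0,0.245,-0.11,0.231,0,-0.105,0,0.245,-0.11,0.231,0,-0.105,0,0.245,-0.11,0.231,0,-0.105,0,0.245,-0.11,0.231,0,-0.105,0]'; python3 -c "
from h import *
where()
go([0.435,0.165,0.13],np.pi/2)
go([0.435,0.165,-0.008],np.pi/2)"
```

```text
t: 9.85
eef_pos: [0.4364, 0.1609, 0.1293]
orientation: [-1.21, -1.209, 1.208]
wrist_force: [0.7, 0.8, -0.3]
grip_width: 0.0256
t 9.85 p [0.4364 0.1609 0.1293] x [0. 1. 0.] y [ 0.  0. -1.] z [-1.  0. -0.] F [ 0.7  0.8 -0.3] w 0.0256 j [ 0.3  -0.09  2.11  0.    1.12 -1.27]
shift [0.0041, -0.0007, 0.0014] turn [0.0005, -0.0005, 0.0003] (other turn y 3.141) j6 -1.271
shift [0.0041, 0.1373, 0.0014] turn [0.0005, -0.0005, 0.0003] (other turn y 3.141) j6 -1.271
```

```bash
python3 -m pendant '[0,0.04,0,0,0,0,0,0.08,0,0,0,0,0,0.12,0,0,0,0,0,0.136,0,0,0,0,0,0.136,0,0,0,0,0,0.136,0,0,0,0]'; python3 -m pendant '[0,0,0,0,0,0,0,0,0,0,0,0,0,0,0,0,0,0,0,-0.04,0,0,0,0,0,-0.08,0,0,0,0,0,-0.12,0,0,0,0,0,-0.15,0,0,0,0,0,-0.17,0,0,0,0]' 100; python3 -c "
from h import *
where()
go([0.58,-0.01,0.16],np.pi/2-.028)"
```

```text
t: 10.35
eef_pos: [0.4369, 0.1595, -0.0076]
orientation: [-1.208, -1.207, 1.211]
wrist_force: [0.9, -0.1, -0.5]
grip_width: 0.0255
t: 11.02
eef_pos: [0.4409, 0.1606, 0.1692]
orientation: [-1.214, -1.217, 1.203]
wrist_force: [0.2, 0.8, -2.0]
grip_width: 0.0517
t 11.02 p [0.4409 0.1606 0.1692] x [0.    1.    0.003] y [ 0.009  0.003 -1.   ] z [-1.     0.    -0.009] F [ 0.2  0.8 -2. ] w 0.0517 j [ 0.3  -0.12  2.06 -0.    1.2  -1.27]
shift [-0.1706, 0.01, -0.139] turn [0.0086, 0.0279, 0.0028] (other turn y -3.114) j6 -1.275
```

```bash
python3 -m pendant '[-0.17,0.01,-0.139,0,0.028,0,-0.17,0.01,-0.139,0,0.028,0,-0.17,0.01,-0.139,0,0.028,0,-0.17,0.01,-0.139,0,0.028,0,-0.17,0.01,-0.139,0,0.028,0,-0.17,0.01,-0.139,0,0.028,0,-0.17,0.01,-0.139,0,0.028,0,-0.17,0.01,-0.139,0,0.028,0]'; python3 - <<'E'
from m import *
where(); c=cam("wrist"); cv2.imwrite("pics/w4.png",c["bgr"])
print(proj(c,[[.631,-.0125,.056],[.631,-.0125,.09]]).round(0))
for t in (40,55): flange(c,(200,150,450,330),.056,500,t)
E
```

```text
t: 11.68
eef_pos: [0.5773, -0.0106, 0.1539]
orientation: [-1.223, -1.188, 1.187]
wrist_force: [-0.3, 0.6, -0.8]
grip_width: 0.0517
t 11.68 p [ 0.5773 -0.0106  0.1539] x [0.03  1.    0.001] y [ 0.001  0.001 -1.   ] z [-1.     0.03  -0.001] F [-0.3  0.6 -0.8] w 0.0517 j [-0.06  0.11  1.86  0.    1.17 -1.6 ]
[[316. 283.]
 [316. 302.]]
flange px [316.7 276.7] ctr [ 0.6318 -0.0119] size 48.2 51.8 long-axis yaw 0.076 (mod pi/2 0.076)
flange px [316.9 278.2] ctr [ 0.6318 -0.0118] size 49.0 52.8 long-axis yaw 0.071 (mod pi/2 0.071)
```

View pics/w4.png

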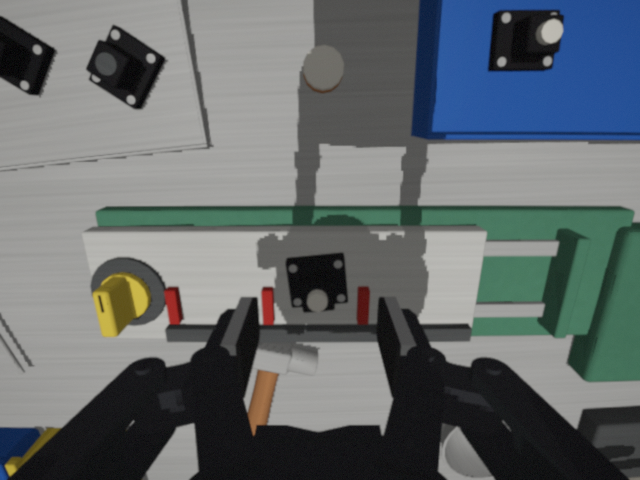

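```bash
python3 -c "
from h import *
go([0.630,-0.0115,0.018],1.647)"
```

```text
shift [-0.0003, 0.1357, -0.0533] turn [0.0003, -0.1046, 0.0006] (other turn y 3.037) j6 -1.603
```

```bash
python3 -m pendant '[0,0,-0.03,0,-0.1,0,0,0.02,-0.053,0,-0.104,0,0,0.06,-0.053,0,-0.104,0,0,0.1,-0.053,0,-0.104,0,0,0.135,-0.053,0,-0.104,0,0,0.135,-0.053,0,-0.104,0,0,0.135,-0.053,0,-0.104,0]' 100 40; python3 -m pendant '[0,0,0,0,0,0,0,0,0,0,0,0,0,0,0,0,0,0,0,0,0,0,0,0,0,0,0,0,0,0]' 255 40;  python3 -c "
from h import *
where()
go([0.435,0.245,0.13],np.pi/2)"
```

```text
t: 12.32
eef_pos: [0.6286, -0.0098, 0.0173]
orientation: [-1.169, -1.265, 1.267]
wrist_force: [0.1, -0.1, 0.7]
grip_width: 0.0517
t: 12.73
eef_pos: [0.6305, -0.0111, 0.0194]
orientation: [-1.173, -1.266, 1.264]
wrist_force: [-1.3, 3.1, 6.6]
grip_width: 0.0252
t 12.73 p [ 0.6305 -0.0111  0.0194] x [-0.076  0.997  0.001] y [ 0.001  0.001 -1.   ] z [-0.997 -0.076 -0.001] F [-1.3  3.1  6.6] w 0.0252 j [-0.06  0.34  1.85  0.    0.95 -1.71]
shift [0.2703, -0.1107, 0.1753] turn [0.0014, 0.0762, 0.0007] (other turn y -3.065) j6 -1.705
```

```bash
python3 -m pendant '[0,-0.04,0,0,0,0,0,-0.08,0,0,0,0,0.04,-0.1,0.04,0,0,0,0.27,-0.11,0.175,0,0.076,0,0.27,-0.11,0.175,0,0.076,0,0.27,-0.11,0.175,0,0.076,0,0.27,-0.11,0.175,0,0.076,0,0.27,-0.11,0.175,0,0.076,0,0.27,-0.11,0.175,0,0.076,0,0.27,-0.11,0.175,0,0.076,0]'; python3 -m pendant '[0.01,0.04,0,0,0,0,0,0.08,0,0,0,0,0,0.12,0,0,0,0,0,0.136,0,0,0,0,0,0.136,0,0,0,0,0,0.136,0,0,0,0]'; python3 -m pendant '[0,0,0,0,0,0,0,0,0,0,0,0,0,0,0,0,0,0,0,-0.04,0,0,0,0,0,-0.08,0,0,0,0,0,-0.12,0,0,0,0,0,-0.15,0,0,0,0,0,-0.17,0,0,0,0]' 100; python3 -c "
from h import *
where()
go([0.40,-0.20,0.20],np.pi/2)"
```

```text
t: 13.57
eef_pos: [0.4327, 0.2457, 0.1279]
orientation: [-1.208, -1.209, 1.21]
wrist_force: [0.6, 0.9, -1.9]
grip_width: 0.0255
t: 14.07
eef_pos: [0.4337, 0.2435, -0.0091]
orientation: [-1.208, -1.206, 1.212]
wrist_force: [-0.2, 0.0, -0.8]
grip_width: 0.0254
t: 14.73
eef_pos: [0.4378, 0.2456, 0.1684]
orientation: [-1.212, -1.217, 1.202]
wrist_force: [0.3, 1.0, 0.6]
grip_width: 0.0518
t 14.73 p [0.4378 0.2456 0.1684] x [-0.     1.     0.004] y [ 0.008  0.004 -1.   ] z [-1.    -0.    -0.008] F [0.3 1.  0.6] w 0.0518 j [ 0.46 -0.06  2.    0.    1.19 -1.11]
shift [-0.4454, -0.0338, 0.0375] turn [0.0083, 0.0001, 0.0042] (other turn y -3.142) j6 -1.109
```

```bash
python3 -m pendant '[-0.445,-0.033,0.018,0,0,0,-0.445,-0.033,0.018,0,0,0,-0.445,-0.033,0.018,0,0,0,-0.445,-0.033,0.018,0,0,0,-0.445,-0.033,0.018,0,0,0,-0.445,-0.033,0.018,0,0,0,-0.445,-0.033,0.018,0,0,0,-0.445,-0.033,0.018,0,0,0,-0.445,-0.033,0.018,0,0,0,-0.445,-0.033,0.018,0,0,0]'; python3 -m pendant '[0,0,0,0,0,0,0,0,0,0,0,0,0,0,0,0,0,0]'; python3 - <<'E'
from m import *
where(); c=cam("wrist"); cv2.imwrite("pics/w5.png",c["bgr"])
print(proj(c,[[.4539,-.1633,.015],[.4386,-.2566,.015]]).round(0))
flange(c,(100,100,500,420),.015,500,60)
t=cam("top"); b=mask(t,(0,0,0),(180,255,60))
for k in blobs(b,20,(185,215,270,275)): print("bin part",k[0],k[1],onz(t,[k[0]],.03).round(3)[0])
E
```

```text
t: 15.57
eef_pos: [0.4184, -0.1734, 0.1951]
orientation: [-1.214, -1.211, 1.208]
wrist_force: [1.1, 0.0, -0.8]
grip_width: 0.0519
t: 15.82
eef_pos: [0.4185, -0.171, 0.1938]
orientation: [-1.211, -1.209, 1.207]
wrist_force: [-0.2, -0.1, -0.4]
grip_width: 0.0518
t 15.82 p [ 0.4185 -0.171   0.1938] x [ 0.001  1.    -0.   ] y [ 0.002 -0.    -1.   ] z [-1.     0.001 -0.002] F [-0.2 -0.1 -0.4] w 0.0518 j [-0.44 -0.17  2.06  0.    1.26 -2.01]
[[324. 232.]
 [234. 218.]]
flange px [233.7 216.2] ctr [ 0.4372 -0.2583] size 46.7 48.4 long-axis yaw 0.970 (mod pi/2 -0.601)
flange px [310.8 419.2] ctr [ 0.6803 -0.1706] size 300.9 900.6 long-axis yaw 1.569 (mod pi/2 -0.001)
flange px [322.7 229.7] ctr [ 0.4512 -0.1654] size 51.9 45.6 long-axis yaw -0.624 (mod pi/2 -0.624)
bin part (215.36772486772486, 244.0) 126.0 [0.437 0.243 0.03 ]
bin part (241.49680715197957, 242.485312899106) 130.5 [0.44 0.16 0.03]
```

View pics/w5.png

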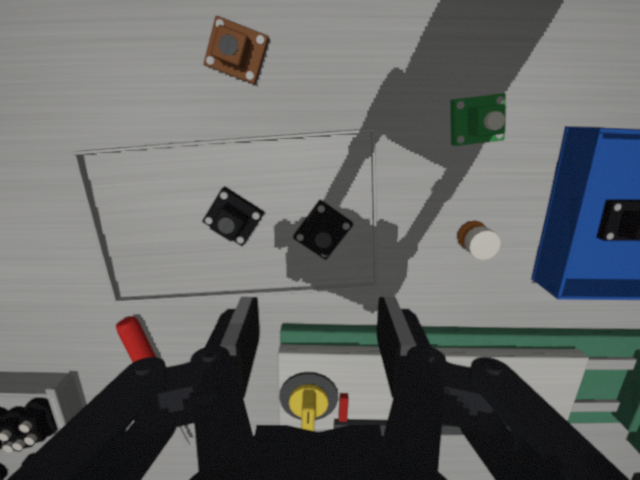

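```bash
python3 - <<'E'
from m import *
c=cam("wrist")
for n,(u,v),thr in(("A",(233,217),130),("B",(323,230),60)):
    roi=c["bgr"][v-32:v+32,u-34:u+34]; g=cv2.cvtColor(roi,cv2.COLOR_BGR2GRAY)
    dark=(g<55).astype(np.uint8); dk=cv2.findContours(dark,cv2.RETR_EXTERNAL,cv2.CHAIN_APPROX_NONE)[0]; k=max(dk,key=cv2.contourArea)
    hull=np.zeros_like(g); cv2.drawContours(hull,[cv2.convexHull(k)],-1,255,-1)
    m=((g>thr)&(cv2.erode(hull,np.ones((3,3)))>0)).astype(np.uint8)*255
    P=[(b[0][0]+u-34,b[0][1]+v-32,b[1]) for b in blobs(m,3)]
    print(n,np.round(P,1).tolist())
    if len(P)>=4:
        P=sorted(P,key=lambda t:-t[2])[:4]
        W=onz(c,[p[:2] for p in P],.0155)[:,:2]; r=cv2.minAreaRect((W*1000).astype(np.float32)); W0=W.mean(0); a=np.argsort(np.arctan2(*(W-W0).T)); W=W[a]
        for i in range(4): d=W[(i+1)%4]-W[i]; print("  len %.1f yaw %.3f"%(1000*np.hypot(*d),np.arctan2(d[1],d[0])))
        print("  ctr",W0.round(4))
E
```

```text
A [[207.8, 220.0, 5.5], [221.8, 195.2, 19.5], [238.1, 239.6, 10.5], [253.9, 215.8, 15.5]]
  len 38.1 yaw 0.970
  len 31.7 yaw -0.612
  len 36.8 yaw -2.190
  len 31.0 yaw 2.571
  ctr [ 0.4377 -0.259 ]
B [[298.1, 237.4, 17.0], [319.2, 208.8, 24.0], [344.3, 226.3, 19.5]]
```

```bash
python3 - <<'E'
from m import *
c=cam("wrist"); p=onz(c,[(321.2,231.9)],.0155)[0]; print(p)
go([p[0],p[1],-.020],.947)
E
```

```text
[ 0.45271158 -0.16506675  0.0155    ]
shift [0.0042, 0.2129, -0.0342] turn [0.0001, 0.6266, 0.0002] (other turn y -2.515) j6 -2.014
```

```bash
python3 -m pendant '[0.004,0.04,-0.034,0,0.12,0,0.004,0.08,-0.034,0,0.24,0,0.004,0.12,-0.034,0,0.36,0,0.004,0.12,-0.034,0,0.48,0,0.004,0.13,-0.034,0,0.6,0,0.004,0.14,-0.034,0,0.626,0,0.004,0.18,-0.034,0,0.626,0,0.004,0.212,-0.034,0,0.626,0,0.004,0.213,-0.034,0,0.626,0,0.004,0.213,-0.034,0,0.626,0]' 100 40; python3 -m pendant '[0,0,0,0,0,0,0,0,0,0,0,0,0,0,0,0,0,0,0,0,0,0,0,0,0,0,0,0,0,0]' 255 40;  python3 -c "
from h import *
where()
go([0.60,-0.01,0.13],-.0283)"
```

```text
t: 16.85
eef_pos: [0.45, -0.1648, -0.022]
orientation: [-1.437, -0.735, 0.741]
wrist_force: [0.1, 0.1, 0.0]
grip_width: 0.052
t: 17.27
eef_pos: [0.4548, -0.1678, -0.0177]
orientation: [-1.446, -0.74, 0.735]
wrist_force: [-0.3, 1.8, 6.9]
grip_width: 0.0251
t 17.27 p [ 0.4548 -0.1678 -0.0177] x [0.586 0.81  0.001] y [ 0.005 -0.002 -1.   ] z [-0.81   0.586 -0.005] F [-0.3  1.8  6.9] w 0.0251 j [-0.41  0.14  2.19  0.    0.81 -1.35]
shift [0.2132, -0.1473, -0.026] turn [0.0036, 0.9732, 0.0036] (other turn y -2.168) j6 -1.35
```

```bash
python3 -m pendant '[0,-0.04,0,0,0.1,0,0,-0.08,0,0,0.2,0,0,-0.12,0,0,0.3,0,0.21,-0.14,-0.026,0,0.42,0,0.21,-0.14,-0.026,0,0.54,0,0.21,-0.14,-0.026,0,0.66,0,0.21,-0.14,-0.026,0,0.78,0,0.21,-0.14,-0.026,0,0.9,0,0.21,-0.14,-0.026,0,0.97,0,0.21,-0.14,-0.026,0,0.97,0]';   python3 -c "
from h import *
where()
go([0.652,0.065,0.04],-.0283)"
```

```text
t: 18.1
eef_pos: [0.5994, -0.0092, 0.1213]
orientation: [-1.57, 0.016, -0.022]
wrist_force: [0.8, -1.1, -1.4]
grip_width: 0.025
t 18.1 p [ 0.5994 -0.0092  0.1213] x [ 1.    -0.024  0.004] y [ 0.004  0.001 -1.   ] z [0.024 1.    0.001] F [ 0.8 -1.1 -1.4] w 0.025 j [-0.06  0.17  1.85  0.    1.12 -0.03]
shift [0.0505, 0.0815, 0.0754] turn [-0.0008, 0.0039, 0.0037] (other turn y -3.138) j6 -0.033
```

```bash
python3 -m pendant '[0.05,0,0.075,0,0.003,0,0.05,0,0.075,0,0.003,0,0.05,0.03,0.075,0,0.003,0,0.05,0.06,0.075,0,0.003,0,0.05,0.08,0.075,0,0.003,0,0.05,0.08,0.075,0,0.003,0,0.05,0.08,0.075,0,0.003,0]'; for i in 1 2 3 4; do python3 -m pendant '[0,0.0025,0,0,0,0,0,0.0045,0,0,0,0,0,0.0045,0,0,0,0]'; done | grep -E "eef|force"; python3 -c "
from h import *
where();go([.6591,.0577,.0233],-.0283)"
```

```text
t: 18.68
eef_pos: [0.6459, 0.0608, 0.0383]
orientation: [-1.571, 0.025, -0.018]
wrist_force: [0.4, 0.2, -1.2]
grip_width: 0.025
eef_pos: [0.6495, 0.0614, 0.0372]
wrist_force: [-0.2, 0.1, -1.3]
eef_pos: [0.6481, 0.0617, 0.0309]
wrist_force: [-1.0, 0.8, -1.5]
eef_pos: [0.6477, 0.0618, 0.0256]
wrist_force: [0.2, -0.3, -1.0]
eef_pos: [0.6486, 0.0619, 0.0234]
wrist_force: [-4.4, -0.1, 6.1]
t 19.68 p [0.6486 0.0619 0.0234] x [ 1.    -0.028  0.   ] y [ 0.  0. -1.] z [0.028 1.    0.   ] F [-4.4 -0.1  6.1] w 0.0255 j [0.06 0.37 1.8  0.   0.97 0.08]
shift [0.0107, 0.0001, -0.004] turn [-0.0001, 0.0004, 0.0004] (other turn y -3.141) j6 0.085
```

```bash
python3 -m pendant '[0.004,0,0,0,0,0,0.008,0,0,0,0,0,0.008,0,0,0,0,0]' | grep -E "eef|force"; for i in 1 2 3 4; do python3 -m pendant '[0.0008,0,0,0,0,0,0.0015,0,0,0,0,0,0.0015,0,0,0,0,0]'; done | grep -E "eef|force"
```

```text
eef_pos: [0.6574, 0.0618, 0.0234]
wrist_force: [-2.3, 0.1, 6.8]
eef_pos: [0.6579, 0.0618, 0.0234]
wrist_force: [-3.8, 0.7, 7.7]
eef_pos: [0.6587, 0.0618, 0.0234]
wrist_force: [-5.2, 0.8, 9.2]
eef_pos: [0.6586, 0.0617, 0.0234]
wrist_force: [-10.0, 1.3, 13.0]
eef_pos: [0.6585, 0.0617, 0.0234]
wrist_force: [-13.3, 1.2, 16.1]
```

```bash
python3 -m pendant '[0,0,-0.002,0,0,0,0,0,-0.002,0,0,0]' | grep -E "eef|force"; for i in 1 2 3 4; do python3 -m pendant '[0,0,-0.0008,0,0,0,0,0,-0.0015,0,0,0,0,0,-0.0015,0,0,0]'; done | grep -E "eef|force"
```

```text
eef_pos: [0.6586, 0.0617, 0.0235]
wrist_force: [-13.1, 6.2, 14.7]
eef_pos: [0.6586, 0.0616, 0.0235]
wrist_force: [-14.1, 9.8, 14.7]
eef_pos: [0.6586, 0.0613, 0.0236]
wrist_force: [-12.5, 11.9, 15.3]
eef_pos: [0.6585, 0.0602, 0.0236]
wrist_force: [-13.2, 14.7, 15.2]
eef_pos: [0.6585, 0.0588, 0.0236]
wrist_force: [-13.5, 14.6, 15.3]
```

```bash
python3 -m pendant '[-0.0025,-0.0008,0,0,0,0,-0.0025,-0.0008,0,0,0,0]' | grep -E "eef|force"; for i in 1 2 3 4; do python3 -m pendant '[0,0,-0.0008,0,0,0,0,0,-0.0015,0,0,0,0,0,-0.0015,0,0,0]'; done | grep -E "eef|force"
```

```text
eef_pos: [0.6585, 0.0555, 0.0235]
wrist_force: [-4.4, 5.2, 6.3]
eef_pos: [0.6585, 0.0547, 0.0235]
wrist_force: [-6.1, 8.7, 7.2]
eef_pos: [0.6585, 0.0547, 0.0236]
wrist_force: [-5.4, 13.0, 6.9]
eef_pos: [0.6585, 0.0547, 0.0237]
wrist_force: [-5.1, 16.6, 7.9]
eef_pos: [0.6585, 0.0546, 0.0238]
wrist_force: [-5.4, 20.8, 8.6]
```

```bash
python3 -m pendant '[0,0,0.003,0,0,0,-0.0005,-0.0005,0.004,0,0,0,-0.0005,-0.0005,0.0045,0,0,0]' | grep -E "eef|force"; python3 -m pendant '[0,0,0,0,0,0,0,0,0,0,0,0,0,0,0,0,0,0,0,0,0,0,0,0]' 130 ; python3 -m pendant '[0,-0.02,0,0,0,0,0,-0.05,0,0,0,0,0,-0.09,0,0,0,0,0,-0.12,0,0,0,0,0,-0.15,0,0,0,0,0,-0.15,0,0,0,0,0,-0.15,0,0,0,0]' 100; python3 - <<'E'
from m import *
where(); c=cam("wrist"); cv2.imwrite("pics/w6.png",c["bgr"])
print(proj(c,[[.6591,.0577,.056]]).round(0))
E
```

```text
eef_pos: [0.6585, 0.0547, 0.0235]
wrist_force: [-3.0, 5.9, 4.0]
t: 23.85
eef_pos: [0.6592, 0.0514, 0.023]
orientation: [-1.571, 0.022, -0.022]
wrist_force: [-0.5, 0.6, -0.2]
grip_width: 0.0417
t: 24.43
eef_pos: [0.6613, 0.0515, 0.1767]
orientation: [-1.571, 0.017, -0.028]
wrist_force: [0.1, 0.1, -0.9]
grip_width: 0.0518
t 24.43 p [0.6613 0.0515 0.1767] x [ 1.    -0.029  0.007] y [ 0.007  0.    -1.   ] z [0.029 1.    0.   ] F [ 0.1  0.1 -0.9] w 0.0518 j [ 0.04  0.25  1.65 -0.    1.23  0.07]
[[314. 209.]]
```

View pics/w6.png

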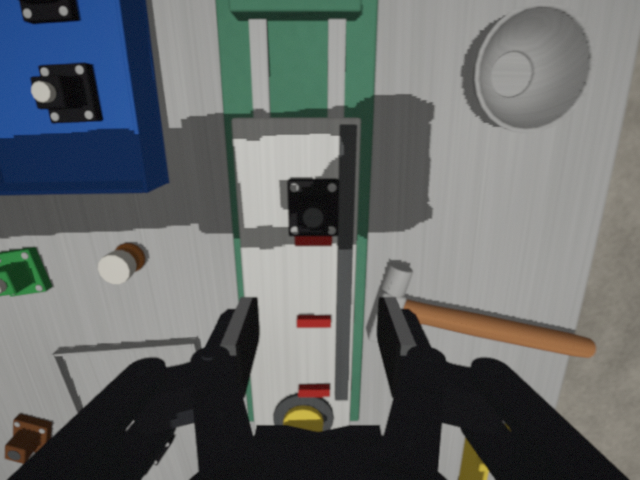

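```bash
python3 -c "
from h import *
go([.4377,-.259,.08],-.606)"; python3 -m pendant '[-0.1,0,-0.13,0,0.1,0,-0.1,0,-0.13,0,0.2,0,-0.1,0,-0.13,0,0.3,0,-0.1,0,-0.13,0,0.4,0,-0.213,0,-0.316,0,0.5,0,-0.213,0,-0.316,0,0.577,0,-0.213,0,-0.316,0,0.577,0,-0.213,0,-0.316,0,0.577,0,-0.213,0,-0.316,0,0.577,0,-0.213,0,-0.316,0,0.577,0]' 100 40; python3 -c "
from h import *
where();go([.4377,-.259,-.019],-.606)"
```

```text
shift [-0.2131, 0.0937, -0.3167] turn [-0.0005, 0.5775, 0.002] (other turn y -2.564) j6 0.069
t: 25.32
eef_pos: [0.4326, -0.2615, 0.1709]
orientation: [-1.519, 0.481, -0.474]
wrist_force: [1.2, -0.5, -0.2]
grip_width: 0.0518
t 25.32 p [ 0.4326 -0.2615  0.1709] x [ 0.82  -0.572 -0.004] y [-0.005 -0.    -1.   ] z [ 0.572  0.82  -0.003] F [ 1.2 -0.5 -0.2] w 0.0518 j [-0.59 -0.04  1.98 -0.    1.21  0.02]
shift [0.0035, 0.1898, 0.0055] turn [0.003, -0.0031, -0.0038] (other turn y 3.138) j6 0.02
```

```bash
python3 - <<'E'
from m import *
c=cam("wrist"); print(proj(c,[[.4377,-.259,.015]]).round(0))
flange(c,(200,120,420,330),.015,500,50)
go([.4377,-.259,-.018],-.606)
E
```

```text
[[321. 201.]]
flange px [322.1 197.1] ctr [ 0.4388 -0.2583] size 43.2 48.6 long-axis yaw 0.962 (mod pi/2 -0.609)
shift [0.0033, 0.1889, 0.0045] turn [0.002, -0.004, -0.0037] (other turn y 3.138) j6 0.021
```

```bash
python3 -m pendant '[0.004,0.04,0.004,0,-0.003,0,0.004,0.08,0.004,0,-0.003,0,0.004,0.12,0.004,0,-0.003,0,0.004,0.16,0.004,0,-0.003,0,0.004,0.188,0.004,0,-0.003,0,0.004,0.188,0.004,0,-0.003,0,0.004,0.188,0.004,0,-0.003,0]' 100 40; python3 -m pendant '[0,0,0,0,0,0,0,0,0,0,0,0,0,0,0,0,0,0,0,0,0,0,0,0,0,0,0,0,0,0]' 255 40;  python3 -c "
from h import *
where()
go([0.60,-0.03,0.12],-.0283)"
```

```text
t: 25.95
eef_pos: [0.4404, -0.2545, -0.0176]
orientation: [-1.517, 0.476, -0.466]
wrist_force: [0.4, -0.1, 0.6]
grip_width: 0.052
t: 26.37
eef_pos: [0.4451, -0.2582, -0.0123]
orientation: [-1.52, 0.468, -0.476]
wrist_force: [-0.0, 1.5, 7.1]
grip_width: 0.0247
t 26.37 p [ 0.4451 -0.2582 -0.0123] x [ 0.824 -0.566  0.005] y [ 0.005 -0.003 -1.   ] z [0.566 0.824 0.   ] F [-0.   1.5  7.1] w 0.0247 j [-0.57  0.18  2.12  0.    0.83  0.03]
shift [-0.0009, -0.1322, 0.2759] turn [0.001, -0.5739, 0.0052] (other turn y 2.568) j6 0.028
```

```bash
python3 -m pendant '[0,-0.04,0,0,-0.1,0,0,-0.08,0,0,-0.2,0,0,-0.12,0,0,-0.3,0,0,-0.132,0.276,0,-0.42,0,0,-0.132,0.276,0,-0.54,0,0,-0.132,0.276,0,-0.574,0,0,-0.132,0.276,0,-0.574,0,0,-0.132,0.276,0,-0.574,0,0,-0.132,0.276,0,-0.574,0,0,-0.132,0.276,0,-0.574,0]';   python3 -c "
from h import *
where()
go([0.646,-0.018,0.045],-.0283)"
```

```text
t: 27.2
eef_pos: [0.6011, -0.0261, 0.1182]
orientation: [-1.57, 0.019, -0.023]
wrist_force: [-0.1, -0.4, -0.7]
grip_width: 0.0249
t 27.2 p [ 0.6011 -0.0261  0.1182] x [ 1.    -0.027  0.003] y [ 0.003  0.001 -1.   ] z [0.027 1.    0.001] F [-0.1 -0.4 -0.7] w 0.0249 j [-0.09  0.18  1.84  0.    1.11 -0.06]
shift [0.0445, 0.0733, 0.0092] turn [-0.001, 0.0018, 0.0026] (other turn y -3.140) j6 -0.06
```

```bash
python3 -m pendant '[0.02,0,0.009,0,0.001,0,0.044,0,0.009,0,0.001,0,0.044,0.03,0.009,0,0.001,0,0.044,0.06,0.009,0,0.001,0,0.044,0.073,0.009,0,0.001,0,0.044,0.073,0.009,0,0.001,0,0.044,0.073,0.009,0,0.001,0]'; for i in 1 2 3 4; do python3 -m pendant '[0,0.0025,0,0,0,0,0,0.004,0,0,0,0,0,0.004,0,0,0,0]'; done | grep -E "eef|force"; python3 -c "
from h import *
where();go([.6567,-.0271,.0233],-.0283)"
```

```text
t: 27.78
eef_pos: [0.642, -0.0217, 0.0434]
orientation: [-1.571, 0.025, -0.021]
wrist_force: [-0.3, 0.7, -1.3]
grip_width: 0.025
eef_pos: [0.6444, -0.022, 0.0418]
wrist_force: [-0.7, 0.7, -0.7]
eef_pos: [0.6446, -0.0216, 0.0381]
wrist_force: [-1.8, 1.0, 5.6]
eef_pos: [0.6449, -0.0201, 0.036]
wrist_force: [-5.1, 5.3, 13.7]
eef_pos: [0.6458, -0.0188, 0.0331]
wrist_force: [-5.7, 8.9, 18.0]
t 28.78 p [ 0.6458 -0.0188  0.0331] x [ 1.    -0.03   0.005] y [ 0.005  0.004 -1.   ] z [0.03  1.    0.004] F [-5.7  8.9 18. ] w 0.0247 j [-0.07  0.34  1.81  0.    0.98 -0.04]
shift [0.0111, 0.0098, -0.008] turn [-0.0039, -0.0013, 0.0049] (other turn y 3.140) j6 -0.043
```

```bash
python3 -m pendant '[0,-0.02,0,0,0,0,0,-0.035,0,0,0,0,0,-0.035,0,0,0,0,0,-0.035,0,0,0,0]'; python3 - <<'E'
from m import *
where(); c=cam("wrist"); d=cam("side")
print(proj(c,[[.6567,-.0271,.044]]).round(0))
u,v=proj(d,[telemetry.state()["eef_pos"]+[0,0,.03]])[0].astype(int)
a=cv2.resize(c["bgr"][150:350,220:420],(400,400),interpolation=cv2.INTER_CUBIC); b=cv2.resize(d["bgr"][v-50:v+50,u-50:u+50],(400,400),interpolation=cv2.INTER_CUBIC)
cv2.imwrite("pics/m7.png",np.hstack([a,b]))
E
```

```text
t: 29.12
eef_pos: [0.6445, -0.0218, 0.0644]
orientation: [-1.571, 0.02, -0.025]
wrist_force: [0.2, 0.3, -1.0]
grip_width: 0.0251
t 29.12 p [ 0.6445 -0.0218  0.0644] x [ 1.    -0.029  0.003] y [ 0.003 -0.    -1.   ] z [ 0.029  1.    -0.   ] F [ 0.2  0.3 -1. ] w 0.0251 j [-0.07  0.31  1.79 -0.    1.04 -0.04]
[[337. 269.]]
```

View pics/m7.png

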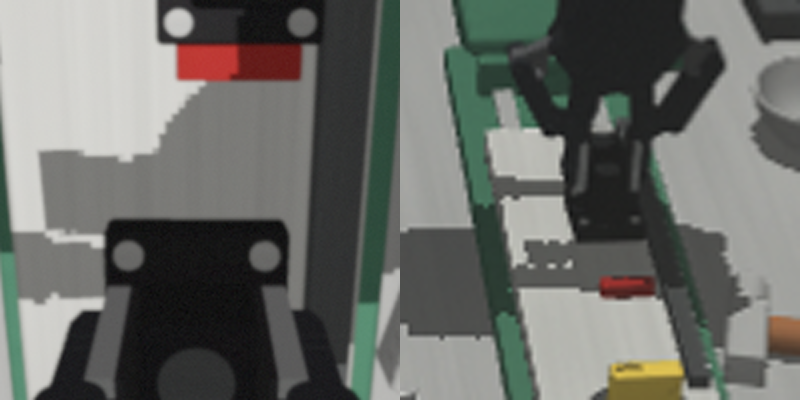

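```bash
python3 - <<'E'
from m import *
c=cam("wrist"); s,R=pose()
roi=c["hsv"][255:300,265:370,2]; m=((roi>90)).astype(np.uint8)*255
B=[(b[0][0]+265,b[0][1]+255,b[1]) for b in blobs(m,15)]; print(np.round(B,1).tolist())
g=cv2.cvtColor(c["bgr"],cv2.COLOR_BGR2GRAY)[320:358,295:342]; print(g[::6,::4])
E
```

```text
[[283.7, 277.3, 125.0], [313.4, 271.7, 853.5], [351.8, 277.7, 126.5]]
[[20 21 21 23 18 21 17 19 22 22 19 20]
 [22 20 21 27 45 48 48 48 36 21 23 14]
 [18 17 50 48 49 50 48 49 48 47 25 19]
 [21 42 49 48 48 50 48 50 50 50 50 16]
 [17 42 48 48 48 50 52 49 50 49 50 20]
 [21 22 51 52 52 50 52 51 51 51 37 20]
 [17 22 19 40 51 51 48 50 46 21 23 19]]
```

```bash
python3 - <<'E'
from m import *
from scipy.optimize import least_squares
c=cam("wrist"); s,R=pose(); p=s["eef_pos"]
obs=np.array([[283.7,277.5],[351.8,277.7],[318,338.]])
Rt=np.array([[1,0,0],[0,1,0],[0,0,1]])  # part x=jaw, y=+tool z, z up in a frame at the TCP
F=np.c_[R[:,0],R[:,2],-R[:,1]]
L=np.array([[-.0157,.0187,.0125],[.0157,.0187,.0125],[0,0,.038]])
f=lambda q:(proj(c,p+(L@Ro.from_rotvec([q[3],0,0]).as_matrix().T+q[:3])@F.T)-obs).ravel()
for t0 in(-.3,0,.3):
    r=least_squares(f,[0,0,.02,t0],x_scale=[.01,.01,.01,.1]); print(r.x.round(4),r.cost)
E
```

```text
[ 0.0005 -0.0082  0.0217 -0.2169] 0.025376459192961453
[ 0.0005 -0.0082  0.0217 -0.2169] 0.025376459192922717
[5.000e-04 1.060e-02 7.500e-03 8.879e-01] 0.03166976709820348
```

```bash
python3 -m pendant '[0,0,0.012,0,0,0,0,0.01,0.012,0,0,0,0,0.02,0.012,0,0,0,0,0.026,0.012,0,0,0,0,0.026,0.012,0,0,0]'; for i in 1 2 3; do python3 -m pendant '[0,0.002,0,0,0,0,0,0.003,0,0,0,0,0,0.003,0,0,0,0]' - 20; done | grep -E "eef|force"; python3 -c "
from h import *
where();go([.6567,-.0271,.0233],-.0283)"
```

```text
t: 29.73
eef_pos: [0.6411, -0.0095, 0.0338]
orientation: [-1.571, 0.027, -0.018]
wrist_force: [-0.5, 0.2, -2.6]
grip_width: 0.025
eef_pos: [0.6437, -0.0099, 0.034]
wrist_force: [0.8, 0.0, -0.7]
eef_pos: [0.6436, -0.0098, 0.0311]
wrist_force: [-0.4, 0.5, -0.3]
eef_pos: [0.6442, -0.0099, 0.0295]
wrist_force: [-3.0, -0.5, 4.5]
t 30.48 p [ 0.6442 -0.0099  0.0295] x [ 1.    -0.029  0.001] y [ 0.001 -0.    -1.   ] z [ 0.029  1.    -0.   ] F [-3.  -0.5  4.5] w 0.0251 j [-0.05  0.35  1.82 -0.    0.98 -0.02]
shift [0.013, 0.0062, -0.0168] turn [0.0002, -0.0007, 0.001] (other turn y 3.141) j6 -0.025
```

```bash
python3 -m pendant '[0,0,0,0,0,0,0,0,0,0,0,0,0,0,0,0,0,0,0,0,0,0,0,0,0,0,-0.004,0,0,0,0,0,-0.008,0,0,0,0,0.004,-0.008,0,0,0,0,0.007,-0.008,0,0,0,0,0.007,-0.008,0,0,0,0,0.007,-0.008,0,0,0]' 130 40; python3 - <<'E'
from m import *
where(); c=cam("wrist")
cv2.imwrite("pics/m8.png",cv2.resize(c["bgr"][150:350,220:420],(600,600),interpolation=cv2.INTER_CUBIC))
E
```

```text
t: 31.32
eef_pos: [0.6429, -0.0177, 0.0205]
orientation: [-1.571, 0.024, -0.022]
wrist_force: [-0.5, 0.4, -0.5]
grip_width: 0.0421
t 31.32 p [ 0.6429 -0.0177  0.0205] x [ 1.    -0.029 -0.001] y [-0.001  0.    -1.   ] z [0.029 1.    0.   ] F [-0.5  0.4 -0.5] w 0.0421 j [-0.07  0.36  1.82  0.    0.96 -0.04]
```

View pics/m8.png

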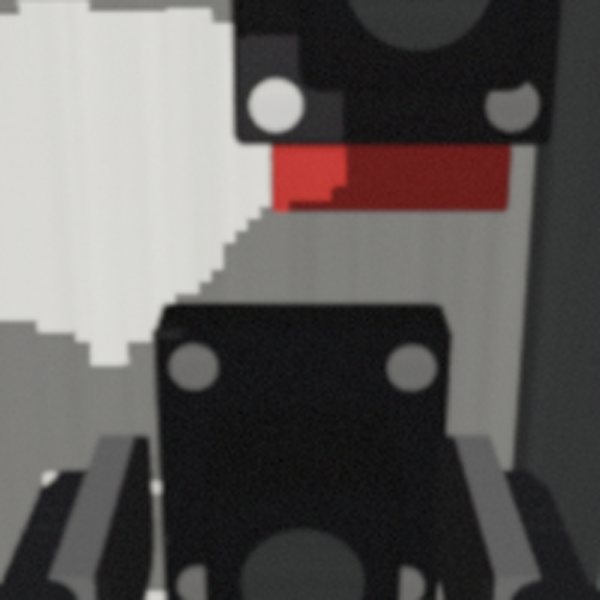

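```bash
python3 -m pendant '[0,-0.001,0,0,0,0,0,-0.002,0,0,0,0,0,-0.002,0,0,0,0,0,-0.002,0,0,0,0,0,-0.002,0,0,0,0]' 255 40;python3 -m pendant '[0.005,0.001,0,0,0,0,0.01,0.001,0,0,0,0,0.01,0.001,0,0,0,0]' ; for i in 1 2 3; do python3 -m pendant '[0.0008,0,0,0,0,0,0.0015,0,0,0,0,0,0.0015,0,0,0,0,0]'; done | grep -E "eef|force"
```

```text
t: 31.78
eef_pos: [0.6432, -0.0177, 0.023]
orientation: [-1.571, 0.023, -0.023]
wrist_force: [0.1, 0.1, -1.0]
grip_width: 0.0248
t: 32.03
eef_pos: [0.6549, -0.0181, 0.0226]
orientation: [-1.571, 0.021, -0.024]
wrist_force: [0.7, 0.1, 2.5]
grip_width: 0.025
eef_pos: [0.6548, -0.0181, 0.0226]
wrist_force: [-1.9, 0.1, 4.8]
eef_pos: [0.6558, -0.0181, 0.0226]
wrist_force: [-3.6, -0.2, 6.6]
eef_pos: [0.6563, -0.0181, 0.0226]
wrist_force: [-7.0, -1.1, 9.0]
```

```bash
python3 -m pendant '[-0.0005,-0.0005,-0.003,0,0,0,-0.0005,-0.0005,-0.006,0,0,0,-0.0005,-0.0005,-0.006,0,0,0]' | grep -E "eef|force" ; for i in 1 2 3 4 5; do python3 -m pendant '[0,0,-0.0008,0,0,0,0,0,-0.0015,0,0,0,0,0,-0.0015,0,0,0]'; done | grep -E "eef|force"
```

```text
eef_pos: [0.6562, -0.0233, 0.0227]
wrist_force: [-4.3, 4.2, 5.2]
eef_pos: [0.6562, -0.0242, 0.0226]
wrist_force: [-3.4, 5.4, 5.5]
eef_pos: [0.6562, -0.0256, 0.0227]
wrist_force: [-4.9, 4.8, 5.5]
eef_pos: [0.6561, -0.0261, 0.0227]
wrist_force: [-4.3, 8.1, 5.9]
eef_pos: [0.6561, -0.0261, 0.0227]
wrist_force: [-4.0, 12.8, 6.4]
eef_pos: [0.6562, -0.0261, 0.0228]
wrist_force: [-4.2, 16.5, 6.3]
```

```bash
python3 -m pendant '[0,0,0.003,0,0,0,-0.0003,-0.0005,0.004,0,0,0,-0.0003,-0.0005,0.004,0,0,0]' | grep -E "eef|force"; python3 -m pendant '[0,0,0,0,0,0,0,0,0,0,0,0,0,0,0,0,0,0,0,0,0,0,0,0]' 130 ; python3 -m pendant '[0,-0.02,0,0,0,0,0,-0.05,0,0,0,0,0,-0.09,0,0,0,0,0,-0.11,-0.03,0,0,0,0,-0.11,-0.05,0,0,0,0,-0.11,-0.05,0,0,0,0,-0.11,-0.05,0,0,0]' 100; python3 - <<'E'
from m import *
where(); c=cam("wrist")
P=proj(c,[[.6581,.0557,.056],[.6567,-.0271,.056],[.635,-.175,.08]]).round(0); print(P)
cv2.imwrite("pics/m9.png",np.hstack([cv2.resize(c["bgr"][max(0,int(v)-45):max(0,int(v)-45)+90,int(u)-50:int(u)+50],(400,360),interpolation=cv2.INTER_CUBIC) for u,v in P[:2]]))
cv2.imwrite("pics/w9.png",c["bgr"])
E
```

```text
eef_pos: [0.6561, -0.0261, 0.0227]
wrist_force: [-2.0, 6.4, 3.1]
t: 34.87
eef_pos: [0.6571, -0.0284, 0.023]
orientation: [-1.571, 0.023, -0.023]
wrist_force: [0.5, 1.4, -0.0]
grip_width: 0.0417
t: 35.45
eef_pos: [0.6555, -0.0789, 0.1336]
orientation: [-1.571, 0.024, -0.025]
wrist_force: [0.1, 0.8, -0.1]
grip_width: 0.0521
t 35.45 p [ 0.6555 -0.0789  0.1336] x [ 1.    -0.031  0.001] y [ 0.001 -0.    -1.   ] z [ 0.031  1.    -0.   ] F [ 0.1  0.8 -0.1] w 0.0521 j [-0.16  0.28  1.7   0.    1.17 -0.13]
[[314.  31.]
 [316. 162.]
 [295. 359.]]
```

View pics/m9.png

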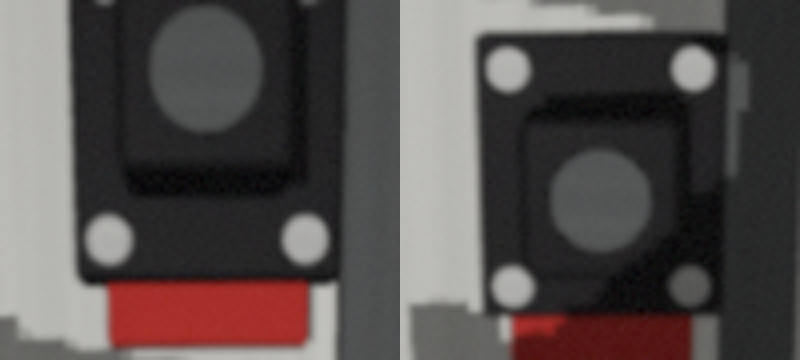

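```bash
python3 -c "
from h import *
go([.60,-.178,.15],1.543)"; python3 -m pendant '[0,-0.03,0,0,-0.12,0,0,-0.03,0,0,-0.24,0,-0.05,-0.03,-0.1,0,-0.36,0,-0.05,-0.03,-0.1,0,-0.48,0,-0.05,-0.03,-0.1,0,-0.6,0,-0.05,-0.03,-0.1,0,-0.72,0,-0.05,-0.03,-0.1,0,-0.84,0,-0.05,-0.03,-0.1,0,-0.96,0,-0.05,-0.03,-0.1,0,-1.08,0,-0.05,-0.03,-0.1,0,-1.2,0]';python3 -c "
from h import *
where()
go([.60,-.178,.15],1.543)"
```

```text
shift [-0.0518, -0.0174, -0.1017] turn [0.0002, 1.5682, -0.001] (other turn y -1.573) j6 -0.126
t: 36.33
eef_pos: [0.6017, -0.1749, 0.1615]
orientation: [-1.368, -0.913, 0.916]
wrist_force: [0.1, -0.5, 0.6]
grip_width: 0.0519
t 36.33 p [ 0.6017 -0.1749  0.1615] x [0.383 0.924 0.   ] y [-0.002  0.001 -1.   ] z [-0.924  0.383  0.003] F [ 0.1 -0.5  0.6] w 0.0519 j [-0.32  0.2   1.74  0.    1.2  -1.5 ]
shift [-0.0035, 0.0115, 0.0003] turn [-0.0027, -0.3655, 0.0007] (other turn y 2.776) j6 -1.501
```

```bash
python3 -m pendant '[-0.004,0,0,0,-0.12,0,-0.004,0,0,0,-0.24,0,-0.004,0,0,0,-0.365,0,-0.004,0,0,0,-0.365,0,-0.004,0,0,0,-0.365,0]'; python3 - <<'E'
from m import *
where(); c=cam("wrist"); cv2.imwrite("pics/w10.png",c["bgr"])
print(proj(c,[[.636,-.178,.088],[.636,-.178,.044]]).round(0))
for b in blobs(mask(c,(18,110,60),(38,255,255)),100,(200,150,450,330)):
    print(b[0],b[1],cv2.boundingRect(b[2]),cv2.minAreaRect(b[2]),onz(c,[b[0]],.07).round(4))
# blank bolts -> yaw/centre vs rail frame
m=mask(c,(0,0,110),(180,60,255))
k=blobs(m,15,(330,200,640,360)); print([(np.round(b[0],1).tolist(),b[1]) for b in k if b[1]<400])
q=rail(c,.044,250,600,290,330); print(q)
E
```

```text
t: 36.75
eef_pos: [0.6004, -0.1787, 0.1619]
orientation: [-1.225, -1.181, 1.182]
wrist_force: [-0.6, 0.2, 0.1]
grip_width: 0.0518
t 36.75 p [ 0.6004 -0.1787  0.1619] x [0.037 0.999 0.001] y [-0.002  0.001 -1.   ] z [-0.999  0.037  0.002] F [-0.6  0.2  0.1] w 0.0518 j [-0.33  0.19  1.74  0.    1.2  -1.86]
[[319. 275.]
 [319. 255.]]
(314.89503480988446, 266.6772243898707) 2178.5 (289, 239, 52, 64) ((317.6658020019531, 268.0699157714844), (61.25631332397461, 50.6030387878418), 59.74356460571289) [[ 0.6363 -0.1816  0.07  ]]
[([468.1, 291.9], 30.5), ([472.9, 258.7], 36.0), ([516.3, 258.2], 37.0), ([561.2, 290.7], 30.0), ([569.1, 257.4], 34.0)]
(array([0.01712688, 0.6804026 ]), np.float64(0.26495726495726496), np.float64(0.0008707670872480707))
```

View pics/w10.png

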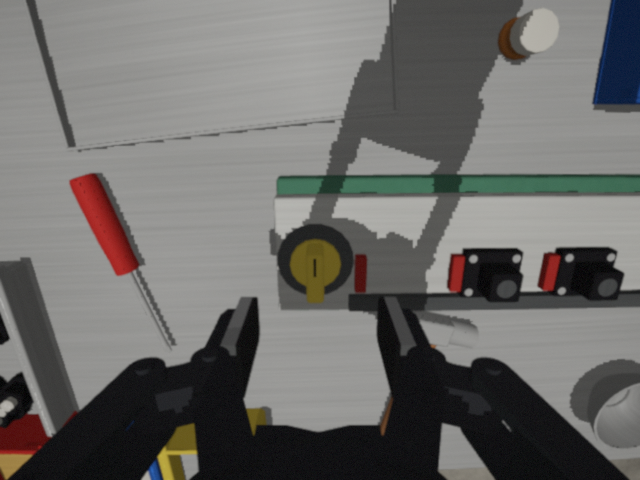

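```bash
python3 - <<'E'
from m import *
c=cam("wrist")
W=onz(c,[(472.9,258.7),(516.3,258.2),(569.1,257.4),(468.1,291.9),(561.2,290.7)],.0565)[:,:2]; print(W.round(4).tolist())
d=W[1]-W[0]; print("seat2 blank long slope %.4f"%(d[0]/d[1]),"bolts row slope %.4f"%((W[2]-W[0])[0]/(W[2]-W[0])[1]), "len",np.hypot(*d), "seat1 rear",W[4])
print("slit",onz(c,[(316,267)],.088)[0].round(4),"base",onz(c,[(316,259)],.047)[0].round(4))
# base circle fit: dark gray
g=c["hsv"]; m=cv2.inRange(c["bgr"],(30,30,30),(75,75,75))
for b in blobs(m,800,(260,200,370,320)): print(b[0],b[1],cv2.boundingRect(b[2]),cv2.minEnclosingCircle(b[2]))
go([.636,-.1785,.05],1.543)
E
```

```text
[[0.6403, -0.0459], [0.6413, -0.0079], [0.6425, 0.0391], [0.6721, -0.0469], [0.6747, 0.0381]]
seat2 blank long slope 0.0281 bolts row slope 0.0264 len 0.03804857999606316 seat1 rear [0.67473204 0.03808475]
slit [ 0.629  -0.1805  0.088 ] base [ 0.6392 -0.181   0.047 ]
(316.00318867631046, 253.56408461658108) 2143.0 (277, 223, 88, 72) ((320.4014587402344, 257.2861633300781), 43.72230911254883)
shift [0.0019, 0.1123, -0.0355] turn [-0.0012, -0.0092, 0.0005] (other turn y 3.132) j6 -1.863
```

```bash
python3 - <<'E'
from m import *
c=cam("wrist")
print("disc near",onz(c,[(315,239)],.058)[0].round(4),"disc left/right",onz(c,[(289,262),(341,262)],.058).round(4).tolist())
m=mask(c,(18,110,150),(38,255,255))
y=mask(c,(18,110,60),(38,255,255))[235:310,285:345]
v=c["hsv"][:,:,2]
for r in range(236,308,4): print(r,v[r,286:346:3])
E
```

```text
disc near [ 0.6169 -0.1812  0.058 ] disc left/right [[0.6368, -0.2042, 0.058], [0.6385, -0.1598, 0.058]]
236 [117  36  36  36  35  34  38  35  33  33  36  35  32  36  35  32  33  33
  34  41]
240 [36 33 36 37 35 35 54 81 90 97 99 93 89 72 42 35 38 36 38 36]
244 [ 37  37  35  36  60  90 105 102  92  94  95  94  96 107 100  84  42  36
  35  35]
248 [ 37  33  33  69 105 107 105  96  93  95  95  94  93 104 107 105  97  45
  38  36]
252 [ 35  34  61 102 106 104 106  96  95  95  95  94  92 105 105 106 105  92
  39  37]
256 [ 36  32  91 106 107 106 106  98 104 104 102 102 100 105 104 105 105 106
  59  33]
260 [ 35  37 101 106 107 105 107 101 105  85  62 106 100 103 105 105 105 105
  79  36]
264 [ 36  46 103 104 104 105 103 101 104  90  60 105 103 105 104 105 106 102
  93  34]
268 [ 34  35  99 104 105 105 105 101 104  97  61 105 101 104 105 105 105 106
  70  33]
272 [ 33  36  79 104 105 105 104 100 104  98  62 104 100 103 105 105 105 103
  44  34]
276 [ 36  34  37  85 106 107 105 101 103 100  87 103 102 104 105 103 103  57
  33  33]
280 [ 44  35  37  34  83 104 105 100 104 105 106 105 102 103 104 100  58  34
  36  35]
284 [ 85  58  35  35  32  39  78  99 103 105 106 105 101  94  58  38  37  36
  38  73]
288 [ 90  90  84  47  35  34  34  85 104 106 105 104 101  45  36  33  35  56
  88  91]
292 [ 91  92  89  92  89  71  44  84 105 105 105 105 102  49  51  81  89  90
  90  88]
296 [ 89  91  89  91  92  92  90  93 103 104 105 103 102  90  91  91  90  89
  90  91]
300 [ 88  89  89  90  90  89  88  93 103 105 105 104 100  89  88  88  86  87
  89  88]
304 [87 88 89 89 89 88 88 89 88 88 91 88 89 89 91 89 89 89 88 89]
```

```bash
python3 -c "
from h import *
go([.639,-.182,.024],1.5425)"
```

```text
shift [-0.0014, 0.1385, -0.0385] turn [-0.0009, -0.0083, 0.0003] (other turn y 3.133) j6 -1.864
```

```bash
python3 -m pendant '[-0.001,0.02,-0.02,0,-0.008,0,-0.001,0.04,-0.0385,0,-0.008,0,-0.001,0.08,-0.0385,0,-0.008,0,-0.001,0.11,-0.0385,0,-0.008,0,-0.001,0.13,-0.0385,0,-0.008,0,-0.001,0.138,-0.0385,0,-0.008,0,-0.001,0.138,-0.0385,0,-0.008,0]' 100 60; python3 -m pendant '[0,0,0,0,0,0,0,0,0,0,0,0]';  python3 -m pendant '[0,0,0,0,0,0,0,0,0,0,0,0,0,0,0,0,0,0,0,0,0,0,0,0,0,0,0,0,0,0]' 255 60; python3 -c "
from h import *
where()"
```

```text
t: 37.48
eef_pos: [0.6369, -0.1812, 0.0219]
orientation: [-1.217, -1.186, 1.19]
wrist_force: [-0.4, -0.1, -0.2]
grip_width: 0.0518
t: 37.65
eef_pos: [0.6412, -0.1827, 0.0274]
orientation: [-1.225, -1.191, 1.188]
wrist_force: [0.1, 0.8, -0.5]
grip_width: 0.0517
t: 38.07
eef_pos: [0.6404, -0.1826, 0.0269]
orientation: [-1.224, -1.191, 1.189]
wrist_force: [-0.7, 0.7, 5.6]
grip_width: 0.0129
t 38.07 p [ 0.6404 -0.1826  0.0269] x [ 0.027  1.    -0.001] y [ 0.002 -0.001 -1.   ] z [-1.     0.027 -0.002] F [-0.7  0.7  5.6] w 0.0129 j [-0.32  0.39  1.77 -0.    0.99 -1.86]
```

```bash
python3 -m pendant '[0.0016,0,0,0,0.12,0,0.0032,0,0,0,0.24,0,0.0049,0,0,0,0.36,0,0.0065,0,0,0,0.48,0,0.0081,0,0,0,0.6,0,0.0081,0,0,0,0.6,0]'; python3 -c "
from h import *
where(); s=telemetry.state(); print(s['ft_torque'].round(2))"
```

```text
t: 38.57
eef_pos: [0.6405, -0.1747, 0.0268]
orientation: [-1.446, -0.734, 0.732]
wrist_force: [-1.9, -2.0, 6.6]
grip_width: 0.0132
t 38.57 p [ 0.6405 -0.1747  0.0268] x [ 0.591  0.807 -0.   ] y [ 0.002 -0.002 -1.   ] z [-0.807  0.591 -0.002] F [-1.9 -2.   6.6] w 0.0132 j [-0.3   0.38  1.77 -0.    0.99 -1.24]
[-0.23  0.32 -0.14]
```

```bash
python3 -m pendant '[0.0013,0,0.0009,0,0.12,0,0.0027,0,0.0018,0,0.24,0,0.004,0,0.0027,0,0.36,0,0.0053,0,0.0037,0,0.48,0,0.0067,0,0.0046,0,0.6,0,0.008,0,0.0055,0,0.72,0,0.0094,0,0.0064,0,0.84,0,0.0107,0,0.0073,0,0.96,0,0.012,0,0.0082,0,1.08,0,0.0134,0,0.0092,0,1.2,0]'; python3 -m pendant '[0,0,0,0,0,0]' ; python3 -c "
from h import *
where()
R=pose()[1]; b=np.array([.0283,.9996,0]); print('Y in tool',(R.T@b).round(3))"
```

```text
t: 39.4
eef_pos: [0.6403, -0.1588, 0.0268]
orientation: [-1.563, 0.204, -0.206]
wrist_force: [-3.0, -2.3, 6.8]
grip_width: 0.0125
t: 39.48
eef_pos: [0.6403, -0.1587, 0.0268]
orientation: [-1.563, 0.204, -0.206]
wrist_force: [-3.7, -2.0, 7.9]
grip_width: 0.0127
t 39.48 p [ 0.6403 -0.1587  0.0268] x [ 0.966 -0.258  0.001] y [ 0.001 -0.002 -1.   ] z [ 0.258  0.966 -0.002] F [-3.7 -2.   7.9] w 0.0127 j [-0.28  0.38  1.78 -0.    0.98 -0.02]
Y in tool [-0.23  -0.002  0.973]
```

```bash
python3 -m pendant '[-0.0004,0,0.0016,0,0.12,0,-0.0007,0,0.0032,0,0.24,0,-0.0011,0,0.0047,0,0.36,0,-0.0015,0,0.0063,0,0.48,0,-0.0019,0,0.0079,0,0.6,0,-0.0022,0,0.0095,0,0.72,0,-0.0026,0,0.011,0,0.84,0,-0.003,0,0.0126,0,0.96,0,-0.0033,0,0.0142,0,1.08,0,-0.0037,0,0.0158,0,1.2,0]'; python3 -m pendant '[0,0,0,0,0,0]' ; python3 -c "
from h import *
where()
R=pose()[1]; b=np.array([.0283,.9996,0]); print('Y in tool',(R.T@b).round(3))"
```

```text
t: 40.32
eef_pos: [0.6403, -0.1422, 0.0268]
orientation: [-1.26, 1.128, -1.129]
wrist_force: [-4.1, 0.3, 8.2]
grip_width: 0.0134
t: 40.4
eef_pos: [0.6403, -0.1421, 0.0268]
orientation: [-1.26, 1.127, -1.129]
wrist_force: [-3.7, -1.2, 7.9]
grip_width: 0.0129
t 40.4 p [ 0.6403 -0.1421  0.0268] x [ 0.11  -0.994  0.001] y [-0.    -0.001 -1.   ] z [ 0.994  0.11  -0.   ] F [-3.7 -1.2  7.9] w 0.0129 j [-0.26  0.37  1.79 -0.    0.98  1.21]
Y in tool [-0.99  -0.001  0.138]
```

```bash
python3 -m pendant '[-0.0016,0,0.0002,0,0.12,0,-0.0032,0,0.0004,0,0.24,0,-0.0048,0,0.0007,0,0.36,0,-0.0064,0,0.0009,0,0.48,0,-0.008,0,0.0011,0,0.6,0,-0.0096,0,0.0013,0,0.72,0,-0.0112,0,0.0016,0,0.84,0,-0.0128,0,0.0018,0,0.96,0,-0.0128,0,0.0018,0,0.96,0]'; python3 -m pendant '[0,0,0,0,0,0,0,0,0,0,0,0,0,0,0,0,0,0,0,0,0,0,0,0]' 140; python3 -m pendant '[0,-0.03,0,0,0,0,0,-0.06,0,0,0,0,0,-0.07,0,0,-0.12,0,0,-0.07,0,0,-0.24,0,0,-0.07,0,0,-0.36,0,0,-0.07,0,0,-0.48,0,0,-0.07,0,0,-0.6,0,0,-0.07,0,0,-0.72,0,0,-0.07,0,0,-0.84,0,0,-0.07,0,0,-0.96,0]'; python3 -c "
from h import *
where()"
```

```text
t: 41.15
eef_pos: [0.6409, -0.1286, 0.0268]
orientation: [-0.679, 1.802, -1.803]
wrist_force: [-4.2, 0.0, 8.1]
grip_width: 0.0125
t: 41.48
eef_pos: [0.6405, -0.1285, 0.0247]
orientation: [-0.683, 1.799, -1.799]
wrist_force: [1.6, 0.7, -0.3]
grip_width: 0.0385
t: 42.32
eef_pos: [0.6406, -0.1286, 0.0947]
orientation: [-1.264, 1.12, -1.119]
wrist_force: [0.5, -0.2, -0.0]
grip_width: 0.0386
t 42.32 p [ 0.6406 -0.1286  0.0947] x [ 0.121 -0.993 -0.   ] y [-0.  0. -1.] z [ 0.993  0.121 -0.   ] F [ 0.5 -0.2 -0. ] w 0.0386 j [-0.24  0.3   1.75  0.    1.1   1.21]
```

```bash
python3 -m pendant '[0,0,0,0,-0.12,0,0,0,0,0,-0.24,0,0,0,0,0,-0.36,0,0,0,0,0,-0.48,0,0,0,0,0,-0.6,0,0,0,0,0,-0.72,0,0,0,0,0,-0.84,0,0,0,0,0,-0.96,0,0,0,0,0,-1.08,0,0,0,0,0,-1.2,0]' | head -1; python3 -m pendant '[0,0,0,0,-0.12,0,0,0,0,0,-0.24,0,0,0,0,0,-0.36,0,0,0,0,0,-0.48,0,0,0,0,0,-0.6,0,0,0,0,0,-0.72,0,0,0,0,0,-0.84,0,0,0,0,0,-0.9816,0,0,0,0,0,-0.9816,0,0,0,0,0,-0.9816,0]'; python3 - <<'E'
from m import *
where(); x=pose()[1][:,0]; print("yaw",np.arctan2(x[1],x[0]), "want", Ro.from_rotvec([-0.683,1.799,-1.799]).as_matrix()[:,0])
c=cam("wrist")
d=cam("top")
cv2.imwrite("pics/w11.png",c["bgr"])
for b in blobs(mask(c,(18,110,60),(38,255,255)),100,(200,150,450,400)): print(b[0],b[1],cv2.boundingRect(b[2]))
E
```

```text
t: 43.15
t: 43.98
eef_pos: [0.6405, -0.1286, 0.0947]
orientation: [-1.495, -0.565, 0.566]
wrist_force: [-0.2, 0.2, 0.9]
grip_width: 0.0385
t 43.98 p [ 0.6405 -0.1286  0.0947] x [ 0.75   0.662 -0.   ] y [-0.  0. -1.] z [-0.662  0.75   0.   ] F [-0.2  0.2  0.9] w 0.0385 j [-0.24  0.3   1.75  0.    1.1  -0.96]
yaw 0.7232464718542873 want [-7.48059280e-01 -6.63631911e-01  2.81714896e-05]
(318.16787074740574, 253.0828845396033) 3806.5 (284, 216, 69, 85)
```

```bash
python3 -m pendant '[0,0.03,0,0,0,0,0,0.06,0,0,0,0,0,0.068,0,0,0,0,0,0.068,0,0,0,0,0,0.068,0,0,0,0]' ; python3 -m pendant '[0,0,0,0,0,0,0,0,0,0,0,0,0,0,0,0,0,0,0,0,0,0,0,0,0,0,0,0,0,0]' 255 60;  python3 -m pendant '[0.0011,0,0.0012,0,0.12,0,0.0022,0,0.0024,0,0.24,0,0.0033,0,0.0035,0,0.36,0,0.0044,0,0.0047,0,0.48,0,0.0055,0,0.0059,0,0.6,0,0.0066,0,0.0071,0,0.72,0,0.0077,0,0.0083,0,0.84,0,0.0088,0,0.0095,0,0.96,0,0.01,0,0.0106,0,1.08,0,0.0111,0,0.0118,0,1.2,0]'; python3 -m pendant '[0,0,0,0,0,0]' ; python3 -c "
from h import *
where()
R=pose()[1]; b=np.array([.0283,.9996,0]); print('Y in tool',(R.T@b).round(3),telemetry.state()['ft_torque'].round(2))"
```

```text
t: 44.5
eef_pos: [0.6404, -0.1285, 0.0269]
orientation: [-1.495, -0.566, 0.568]
wrist_force: [0.1, 1.1, -0.5]
grip_width: 0.0388
t: 44.92
eef_pos: [0.642, -0.1296, 0.0297]
orientation: [-1.498, -0.569, 0.566]
wrist_force: [-3.1, -1.9, 5.2]
grip_width: 0.0125
t: 45.75
eef_pos: [0.6416, -0.1136, 0.0297]
orientation: [-1.54, 0.375, -0.377]
wrist_force: [-5.5, -2.9, 8.4]
grip_width: 0.0127
t: 45.83
eef_pos: [0.6415, -0.1135, 0.0297]
orientation: [-1.54, 0.375, -0.377]
wrist_force: [-4.6, -3.6, 9.3]
grip_width: 0.0127
t 45.83 p [ 0.6415 -0.1135  0.0297] x [ 0.887 -0.461  0.002] y [ 0.001 -0.002 -1.   ] z [ 0.461  0.887 -0.001] F [-4.6 -3.6  9.3] w 0.0127 j [-0.21  0.36  1.8  -0.    0.98  0.27]
Y in tool [-0.436 -0.002  0.9  ] [-0.65  0.9  -0.16]
```

```bash
python3 -m pendant '[-0.0007,0,0.0015,0,0.12,0,-0.0014,0,0.0029,0,0.24,0,-0.0021,0,0.0044,0,0.36,0,-0.0026,0,0.0055,0,0.44,0,-0.0028,0,0.006,0,0.48,0,-0.0028,0,0.006,0,0.48,0]'; python3 -c "
from h import *
where(); print(telemetry.state()['ft_torque'].round(2))"
```

```text
t: 46.33
eef_pos: [0.6414, -0.1076, 0.0297]
orientation: [-1.444, 0.741, -0.744]
wrist_force: [-5.7, -3.8, 8.9]
grip_width: 0.0128
t 46.33 p [ 0.6414 -0.1076  0.0297] x [ 0.58  -0.814  0.003] y [ 0.    -0.004 -1.   ] z [ 0.814  0.58  -0.002] F [-5.7 -3.8  8.9] w 0.0128 j [-0.2   0.36  1.8  -0.    0.98  0.75]
[-0.77  1.07  1.25]
```

```bash
python3 -m pendant '[0,0,0,0,-0.03,0,0,0,0,0,-0.03,0]' | grep force; python3 -m pendant '[0,0,0,0,0,0,0,0,0,0,0,0,0,0,0,0,0,0,0,0,0,0,0,0]' 140; python3 -m pendant '[0,-0.03,0,0,0,0,0,-0.06,0,0,0,0,0,-0.09,0,0,0.12,0,0,-0.13,0,0,0.24,0,0,-0.16,0,0,0.36,0,0,-0.18,0,0,0.4,0,0,-0.18,0,0,0.4,0,0,-0.18,0,0,0.4,0]' ; python3 -c "
from h import *
where(); go([.5,-.1,.25],-1.598)"
```

```text
wrist_force: [-6.6, -4.1, 9.1]
t: 46.83
eef_pos: [0.6418, -0.1055, 0.0272]
orientation: [-1.447, 0.721, -0.722]
wrist_force: [1.2, -0.1, 0.2]
grip_width: 0.0385
t: 47.5
eef_pos: [0.6428, -0.1058, 0.2091]
orientation: [-1.314, 1.022, -1.028]
wrist_force: [0.2, -0.3, -1.0]
grip_width: 0.0386
t 47.5 p [ 0.6428 -0.1058  0.2091] x [ 0.245 -0.97   0.002] y [ 0.004 -0.001 -1.   ] z [0.97  0.245 0.004] F [ 0.2 -0.3 -1. ] w 0.0386 j [-0.2   0.21  1.64  0.    1.29  1.12]
shift [-0.0405, -0.0415, -0.1369] turn [-0.0039, 0.2746, 0.001] (other turn y -2.867) j6 1.122
```

```bash
python3 -m pendant '[-0.155,0,0.039,0,0.24,0,-0.155,0,0.039,0,0.24,0,-0.155,0,0.039,0,0.24,0,-0.155,0,0.039,0,0.24,0,-0.155,0,0.039,0,0.24,0,-0.155,0,0.039,0,0.24,0,-0.155,0,0.039,0,0.24,0]' ; python3 - <<'E'
from m import *
where(); c=cam("wrist"); d=cam("top")
r=lambda k:mask(k,(0,120,50),(8,255,255))|mask(k,(172,120,50),(180,255,255))
print("top stops",[onz(d,[b[0]],.054).round(4)[0,:2].tolist() for b in blobs(r(d),4,(230,150,345,185))])
for b in blobs(mask(d,(0,0,0),(180,255,60)),20,(185,215,270,275)): print("bin",onz(d,[b[0]],.03).round(3)[0])
print(proj(c,[[.661,.134,.056],[.659,.0485,.056]]).round(0))
cv2.imwrite("pics/w12.png",np.hstack([c["bgr"][60:360,140:540],cv2.resize(d["bgr"][150:250,180:360],(400,300)[:2])]))
m=mask(c,(0,0,110),(180,60,255))
for b in blobs(m,15):
    if b[1]<300: print(np.round(b[0],1),b[1],onz(c,[b[0]],.0565)[0].round(4))
E
```

```text
t: 48.08
eef_pos: [0.6403, 0.054, 0.2049]
orientation: [-1.216, 1.205, -1.202]
wrist_force: [0.0, 0.1, -0.5]
grip_width: 0.0384
t 48.08 p [0.6403 0.054  0.2049] x [ 0.008 -1.     0.001] y [-0.003 -0.001 -1.   ] z [ 1.     0.008 -0.003] F [ 0.   0.1 -0.5] w 0.0384 j [ 0.05  0.2   1.66 -0.    1.29  1.61]
top stops [[0.6606, 0.1041], [0.6517, -0.0673]]
bin [0.437 0.243 0.03 ]
bin [0.475 0.168 0.03 ]
[[232. 185.]
 [325. 188.]]
[144.  346.5] 20.0 [0.4835 0.2426 0.0565]
[175.3 347.1] 17.0 [0.4834 0.2082 0.0565]
[180.3 139.2] 221.0 [0.7018 0.1769 0.0565]
[210.7 166.5] 42.0 [0.6777 0.1518 0.0565]
[211.9 347.3] 106.0 [0.4837 0.1681 0.0565]
[253.4 202.4] 42.5 [0.6446 0.1147 0.0565]
[303.6 204.3] 41.5 [0.6431 0.0679 0.0565]
[352.5 409.8] 15.0 [0.3983 0.0124 0.0565]
[484.9 420.1] 36.0 [ 0.3815 -0.1465  0.0565]
```

View pics/w12.png

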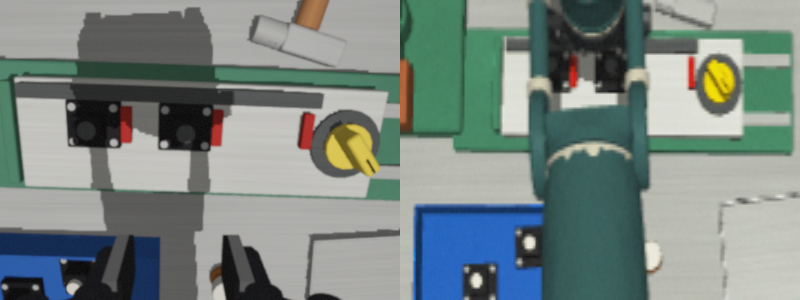

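```bash
python3 -c "
from plant import robot; print(robot.finish_job())"
```

```text
the job is handed in; nothing more can be done
None
```

The job is handed in at about 48 s of the 210 s: the shuttle is docked, both blanks are seated, and both finished parts are in the blue bin. I got no verdict back.

**What I did**
- **Finished parts:** two were present, and I dropped both into the bin. In the last check one had moved about 4 cm from where I left it but was still well inside. That was probably the announced knock.
- **Blanks:** two were present. They went into the left and middle seats, each pressed down, then slid against the rail and the red stop until the force rose.
- **Feed knob:** I turned it clockwise to its end in two grasps.

**What the last checks showed**
- **Shuttle:** the red stops moved about 75–77 mm (full travel is 75.6 mm), and the torque rose at the end of the turn.
- **Blank positions:** the one bolt on each blank that I could compare sat within about 0.3 mm of where the travel should have put it.
- **Squareness:** before docking, the middle blank was square to the rail within the measurement. I didn't measure the left one's angle in full; it looked flat and tight.
- **Bystanders:** I steered clear of all four, but didn't measure them at the end.

**What went wrong or disagreed**
- **Fingertip position:** the real fingertips end about 39 mm short of the reported TCP, found by touching the plate. My first grasp closed above the part because of this, so I lowered every later grasp to match.
- **Second blank:** it came up tilted about 0.2 rad and touched down early. I set it down flat, regrasped it and seated it normally.

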